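# Set out the card tin on its sloped stand and draw off its lid

## Robot

A 6-joint arm with a two-finger parallel gripper is mounted at the origin on the work surface; the furniture and walls round the work are solid. World frame = base frame: x ahead of the robot, y to its left, z up, the work surface at z = 0. Lengths are in m, angles in rad, forces in N, time in s.
With the tool pointing down it reaches from about 0.375 to 0.9 m from the base axis. Payload 3.1 kg.
Tool frame: the origin (TCP) lies on the centre line of the jaws, within the pads' length; the fingertips stand 25 mm ahead of it and the grasp point (between the pads) lies 6 mm ahead of it; x points along the fingers, y is the direction in which the jaws open and shut, and the axes are right-handed (so a half turn about x gives the same grasp; the last joint's range is limited). The gripper opens to 87 mm and grips with 3 to 60 N. Pads are 19 mm wide; open, the fingers measure 117 mm over their backs; the gripper's body (75 mm by 190 mm) begins 51 mm behind the grasp point.
Start: joints at [-0.178, 0.527, 1.433, -0, 1.181, -0.178], TCP at [0.625, 0, 0.248] pointing down, gripper open.
Joint ranges: [-3.08, 3.08], [-0.75, 2.2], [0.22, 2.44], [-1.43, 4.57], [0, 2.65], [-2.85, 2.85]. Speed limits (rad/s): [2.79, 2.79, 3.14, 3.14, 3.14, 3.14].

## Interface

Orientations are given as a unit quaternion [x, y, z, w].
In Python, from rig import robot gives the robot as it stands. The module is installed in compiled form; this text tells all that it offers.
- The arm moves only by the tool move_arm, never from a script. Its argument "commands" is a list of rows, each a list of 5 numbers: the gripper's target within -1 to 1 (shut at 1, half-way at 0, fully open at -1), then the shift along the tool's x, y, z in mm, then the turn about the tool's x in degrees. A call has 1 to 8 rows; each row is the pose to reach, as a shift and turn from the pose commanded when the call began, along the tool's axes at that moment; what a row does not reach only later rows make up. A row lasts 1/12 s, in which the tool goes at most 41.7 mm and 7.16 degrees, less where a joint would pass 70% of its speed; a pose out of reach is approached as far as the arm can. A call with a gripper value outside its range is refused whole. The fingers move at their own pace and stop on an object; "newtons" is the grip in N (left out, the last holds). Time passes only in rows, so rows that repeat a pose let the fingers close. It gives the time, the measured TCP pose, the force and the opening at its end, in the units of the state.
- robot.get_obs(): the state, without advancing time (a new reading comes with each control period).
- robot.camera(name): name is "scene" or "side" or "wrist"; returns a dict with "image" (480x640x3 uint8, red, green, blue), "fx", "fy", "cx", "cy" (pixels), "xyz" and "rotation" of the camera in the world; the wrist camera has in their place "tool_from_camera" (4x4, takes a point from camera to tool coordinates, whose origin is the TCP and whose axes are the tool frame's). Camera axes: x right, y down, z forward; pixel columns grow to the right and rows downward; lengths in m; the calibration is good to about 2 mm. A picture is of the moment at which its call begins: read the wrist's pose just before it. There is no depth.
- robot.hand_in(): hands the job in, once; it reports no verdict.
Trained networks look in a picture, given as the dict that the camera call returned (one of the last four; its "shot" number tells which), for a name from the list of things; names that differ only in an ending like _2 or _b are one class to them, and where a whole thing is asked for, a point or a joint stands for the part that bears it (a point fixed in the world has none). Each returns a list of dicts, best first, with "p" (0 to 1); they miss things now and then, are a little off and sometimes report something else, mostly with a low value. They report only what shows in the picture. A call takes as long as a camera call. They do not tell look-alikes from the thing itself.
- robot.regions_of(picture, name): "pixels" (480x640 bool, what is visible of it) and "bbox" ([left, top, right, bottom] in pixels, round what is visible of it).
The state is a dict: "time": time; "q": joint angles; "joint_velocities": joint speeds; "joint_torque": joint torques, N m; "position": TCP position; "tool_rot": TCP orientation; "ft_force": force on the tool from outside, world axes, zero at the start; "moment": the same for the moment, N m; "grip_width": finger opening in m.
Only numpy, scipy, OpenCV 4.12 (cv2) and the standard library are available. Lean on these libraries where they do the work, as an engineer would, in place of code of your own. Each camera call takes 0.05 s, during which the arm holds its last target.

## Task

Put the closed card tin on the sloped stand and slide it down under the brass rails until its foot is fully home, and press it gently but positively against the stop so that you feel it bear. With the rails holding the base down, draw the deep, tight lid straight off, square to the slope, leaving the open base fully home, and stand the lid upright, mouth down, in the middle of the leather coaster. Leave the ink bottle, blotter, tumbler and magnifier where they are.

Things in the scene. Friction and masses are not known exactly. Their poses are not given: they have to be found in the camera images.
- lid_center (a point): Centre (half-way up) of the blue lid, brass band at its lower edge: 84 (x) x 62 (y) x 90 (z) mm, walls 2.5 mm, open below, z to its crown; 0.14 kg. Grip across y, upper half. Fitted, it is 59.5 mm above tin_foot, same axes. A tight fit: springs on the neck grip it for the first 70 mm of draw with 10 to 20 N (moving), so a loose base comes along; it is clear after 90 mm.
- tin_foot (a point): Centre of the underside of the tin's loose base (0.25 kg): foot plate 104 (x) x 92 (y) x 6 mm, on it a steel neck 76 x 54 mm with cards, its top 102 mm over the underside. z points up through the neck. The tin is the same after half a turn about z. It starts closed, standing on the desk; closed, it can be carried by the lid.
- stand_seat (a point): On the slope of the fixed wooden stand, middle of the upslope face of the 16 mm high stop at its low end. x points up the slope (rises 28 degrees, away from the robot), y across, z out of it. A tin that is home has tin_foot here at x = 52 mm, y = 0, z = 0. While the lid is drawn the base rises up to 5 mm to the rails' lips, then sinks back on the slope.
- stand_landing (a point): On the slope, 134 mm up from stand_seat, same axes: a tin_foot set down here (within 4 mm) clears the rails; the board ends 56 mm above. Two brass rails run from the stop to 70 mm up: side walls 97 mm apart, lips 72 mm apart, lip undersides 11 mm and tops 16 mm over the slope; the foot plate slides under the lips. Flared lead-ins, 9 mm high, go on to 94 mm.
- stop: The dark wooden stop bar across the low end of the slope, fixed to the stand, 12 x 117 x 16 mm. Origin and axes as stand_seat: its face is the plane x = 0 and it lies below that on the slope.
- coaster: Round dark-red leather coaster, 95 mm across, 4 mm thick, fixed on the desk. Origin: centre of its underside.
- ink: Bystander: square blue ink bottle with black cap, 50 x 50 x 60 mm, loose. Origin: centre of its underside.
- blotter: Bystander: wooden rocker blotter with a knob, 64 x 108 x 72 mm, loose. Origin: centre of its underside.
- glass: Bystander: cut crystal tumbler, 82 mm across, 94 mm high, loose, on the left. Origin: centre of its underside.
- magnifier: Bystander: reading glass with a brass ring and black handle, 81 x 174 x 16 mm, lying loose. Origin: centre of its underside.
Things that resemble listed ones, but are neither listed nor needed, are in the scene too. What is shaped like the coaster but blue, purple or white is not meant.

How it is judged:
By the outcome, as a careful person would: the job done as asked, in the order asked, and still so for the second after the job is handed in, with the robot touching nothing.
It also fails if it takes over 48 s, if anything falls off the work surface, if the arm or the gripper's body presses on something with over 40 N, if the wrist force passes 120 N, or if a joint passes its speed limit or range.

## Working session

There is one attempt and no reset: what is moved stays moved. The work goes in short steps, Python scripts to look and compute and a tool call to move; the robot and the scene stay as the last step left them, time stands still between calls to the robot, and variables do not carry over. Pictures are saved under pics/ and viewed, and the job is handed in when it is done.

Besides the shell and the picture viewer there is one more tool, called as name([rows], argument=value, ...), one row to a line, values as JSON. move_arm: Moves the arm, as the interface text tells. Its arguments: {"type":"object","properties":{"commands":{"type":"array","items":{"type":"array","items":{"type":"number"}}},"newtons":{"type":"number"}},"required":["commands"]}

```bash
mkdir -p pics; cat > h.py <<'E'
import numpy as np, cv2
from rig import robot
def shot(n,f=None):
    o=robot.get_obs(); p=robot.camera(n)
    if f: cv2.imwrite('pics/'+f,cv2.cvtColor(p['image'],cv2.COLOR_RGB2BGR))
    return o,p
E
python3 - <<'E'
from h import *
o,s=shot('scene','scene0.png'); _,d=shot('side','side0.png'); o,w=shot('wrist','wrist0.png')
print({k:np.round(v,4).tolist() if not isinstance(v,(int,float)) else v for k,v in o.items()})
for p in (s,d): print(p['fx'],p['fy'],p['cx'],p['cy'],p['xyz'],np.round(p['rotation'],4).tolist(),p['shot'])
print(w['fx'],np.round(w['tool_from_camera'],4).tolist())
for n in ['lid_center','tin_foot','stop','coaster','ink','blotter','glass','magnifier','stand_seat']:
    for nm,p in (('scene',s),('side',d)):
        try: print(n,nm,[(round(r['p'],2),r['bbox']) for r in robot.regions_of(p,n)])
        except Exception as e: print(n,e)
E
```

```text
{'time': 0.1, 'q': [-0.1785, 0.5284, 1.4338, -0.0001, 1.1814, -0.1785], 'joint_velocities': [0.0006, -0.0008, -0.0023, -0.0015, 0.0011, 0.001], 'joint_torque': [-0.0003, -44.0987, -17.7151, 0.0635, 0.0534, -0.0], 'position': [0.6244, 0.0001, 0.2467], 'tool_rot': [0.4996, 0.5006, -0.5004, 0.4994], 'ft_force': [0.3092, 0.7689, 0.0353], 'moment': [-0.0288, 0.019, -0.0301], 'grip_width': 0.08718975851122217}
503.80148660235955 503.80148660235955 318.4855001792711 234.43861075237217 [-0.42977123 -0.45093279  0.65961153] [0.7481, -0.4323, 0.2579, -0.4324] 1
459.42933605341744 459.42933605341744 316.0152144946326 239.88976977300163 [-0.02944499 -0.85049496  0.77851905] [0.8532, -0.2247, 0.1179, -0.4556] 2
350.1977816405443 [[0.0003, -0.2411, 0.9705, -0.1367], [1.0, 0.0004, -0.0002, 0.0001], [-0.0003, 0.9705, 0.2411, -0.0646], [0.0, 0.0, 0.0, 1.0]]
lid_center scene [(0.61, [457.0, 252.2, 507.5, 312.3])]
lid_center side [(0.81, [383.0, 304.4, 437.2, 363.2])]
tin_foot scene [(0.93, [448.6, 297.5, 506.0, 327.1])]
tin_foot side [(0.93, [381.6, 339.8, 438.2, 369.6])]
stop scene [(0.83, [323.3, 24
[... 263 characters left out ...]
1, 244.0, 240.1, 262.5]), (0.66, [242.7, 223.3, 269.2, 240.4]), (0.55, [308.4, 226.8, 339.0, 244.7])]
ink scene [(0.61, [455.6, 228.4, 485.2, 258.0])]
ink side [(0.6, [437.7, 280.4, 463.8, 309.0]), (0.44, [379.5, 340.6, 438.7, 370.1])]
blotter scene []
blotter side [(0.89, [256.1, 236.5, 295.0, 267.9])]
glass scene [(0.58, [450.2, 296.1, 508.9, 326.9])]
glass side [(0.72, [202.5, 183.5, 227.8, 223.8])]
magnifier scene [(0.92, [325.9, 296.9, 403.4, 326.8]), (0.72, [229.8, 219.5, 267.9, 233.2]), (0.33, [326.6, 197.1, 416.4, 272.8])]
magnifier side [(0.95, [275.0, 304.5, 344.9, 331.3])]
stand_seat scene [(0.8, [327.3, 195.0, 415.1, 271.8])]
stand_seat side [(0.64, [326.7, 222.3, 408.0, 288.4])]
```

View pics/scene0.png

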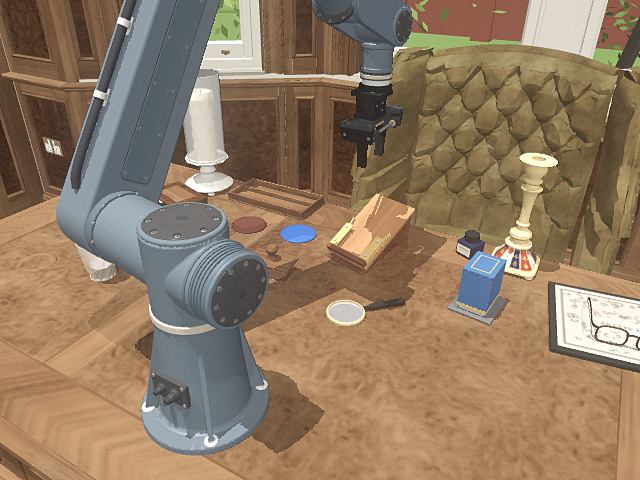

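View pics/side0.png

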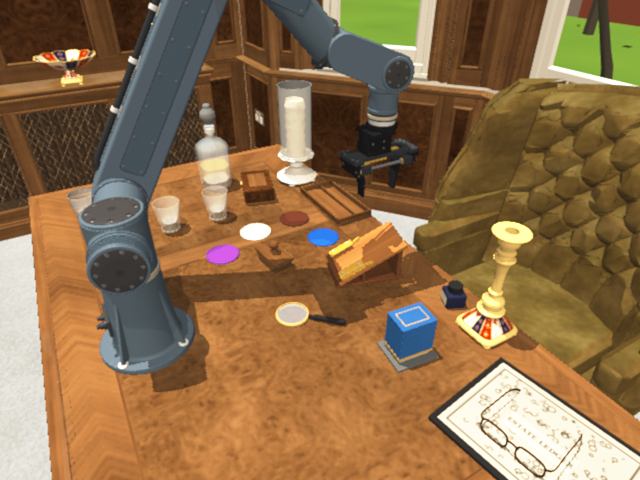

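View pics/wrist0.png

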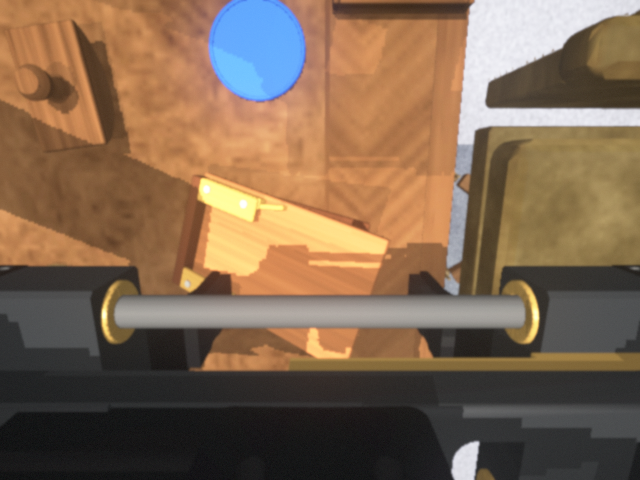

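```bash
cat >> h.py <<'E'
from scipy.spatial.transform import Rotation as Ro
def campose(o,p):
    if 'tool_from_camera' in p:
        T=np.eye(4);T[:3,:3]=Ro.from_quat(o['tool_rot']).as_matrix();T[:3,3]=o['position']
        M=T@np.array(p['tool_from_camera']);return M[:3,:3],M[:3,3]
    return np.array(p['rotation']),np.array(p['xyz'])
def ray(o,p,uv,z):
    R,t=campose(o,p);d=R@np.array([(uv[0]-p['cx'])/p['fx'],(uv[1]-p['cy'])/p['fy'],1]);return t+d*(z-t[2])/d[2]
def proj(o,p,X):
    R,t=campose(o,p);c=(np.atleast_2d(X)-t)@R
    return np.c_[p['fx']*c[:,0]/c[:,2]+p['cx'],p['fy']*c[:,1]/c[:,2]+p['cy']]
E
python3 - <<'E'
from h import *
o,s=shot('scene'); _,d=shot('side'); 
print('R',np.round(d['rotation'],3).tolist())
for n,uv,z in [('tinfoot sc',(477.5,312),0.003),('coaster sc',(249.5,225),.004),('stand foot stop sc',(332,262),0.0)]: print(n,ray(o,s,uv,z).round(3))
for n,uv,z in [('tinfoot sd',(410,355),0.003),('coaster sd',(294.5,218.5),.004),('stand front',(333,282),0),('blue coaster',(323,237),.004)]: print(n,ray(o,d,uv,z).round(3))
for nm,p,c in (('sc',s,(440,220,530,340)),('sd',d,(360,280,480,380))):
    cv2.imwrite(f'pics/tin_{nm}.png',cv2.cvtColor(cv2.resize(p['image'][c[1]:c[3],c[0]:c[2]],None,fx=5,fy=5,interpolation=2),cv2.COLOR_RGB2BGR))
E
```

```text
R [0.853, -0.225, 0.118, -0.456]Traceback (most recent call last):
  File "<stdin>", line 4, in <module>
  File "h.py", line 14, in ray
    R,t=campose(o,p);d=R@np.array([(uv[0]-p['cx'])/p['fx'],(uv[1]-p['cy'])/p['fy'],1]);return t+d*(z-t[2])/d[2]
                       ~^~~~~~~~~~~~~~~~~~~~~~~~~~~~~~~~~~~~~~~~~~~~~~~~~~~~~~~~~~~~~~
ValueError: matmul: Input operand 1 has a mismatch in its core dimension 0, with gufunc signature (n?,k),(k,m?)->(n?,m?) (size 3 is different from 4)
```

```bash
sed -i "s/return np.array(p\['rotation'\])/return Ro.from_quat(p['rotation']).as_matrix()/" h.py
python3 - <<'E'
from h import *
o,s=shot('scene'); _,d=shot('side'); 
for n,uv,z in [('tinfoot sc',(477.5,312),0.003),('coaster sc',(249.5,225),.004),('stand foot stop sc',(332,262),0.0)]: print(n,ray(o,s,uv,z).round(3))
for n,uv,z in [('tinfoot sd',(410,355),0.003),('coaster sd',(294.5,218.5),.004),('stand front',(333,282),0),('blue coaster',(323,237),.004)]: print(n,ray(o,d,uv,z).round(3))
for nm,p,c in (('sc',s,(440,220,530,340)),('sd',d,(360,280,480,380))):
    cv2.imwrite(f'pics/tin_{nm}.png',cv2.cvtColor(cv2.resize(p['image'][c[1]:c[3],c[0]:c[2]],None,fx=5,fy=5,interpolation=2),cv2.COLOR_RGB2BGR))
E
```

```text
tinfoot sc [ 0.466 -0.334  0.003]
coaster sc [0.53  0.3   0.004]
stand foot stop sc [0.485 0.021 0.   ]
tinfoot sd [ 0.492 -0.341  0.003]
coaster sd [0.536 0.3   0.004]
stand front [ 0.478 -0.037  0.   ]
blue coaster [0.561 0.16  0.004]
```

View pics/tin_sd.png

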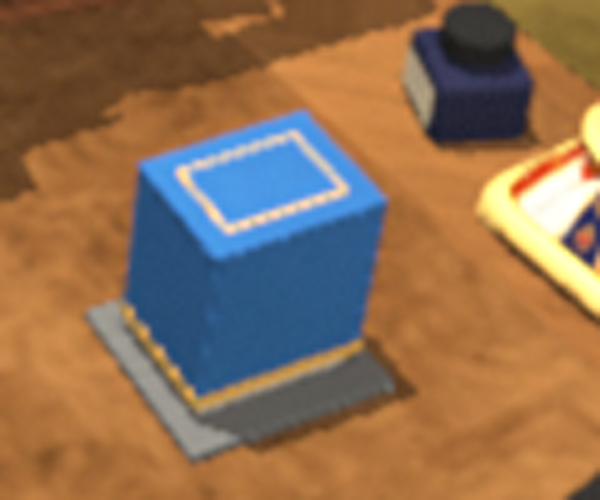

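View pics/tin_sc.png

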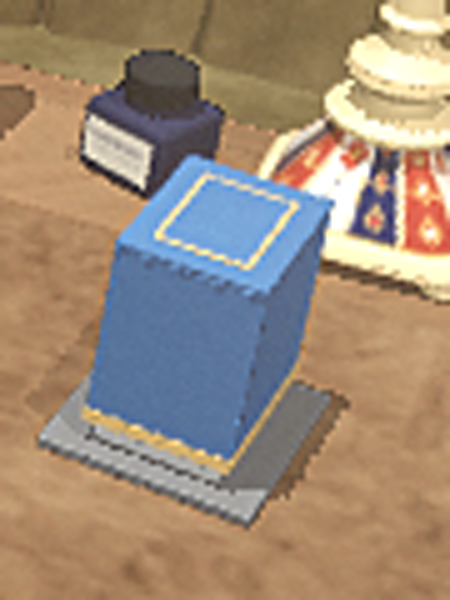

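```bash

python3 - <<'E'
from h import *
from scipy.optimize import least_squares
o,s=shot('scene'); _,d=shot('side')
# order: crown L,B,R,F ; foot bottom L,F,R ; L->? going clockwise seen from above: L,B,R,F
sc=np.array([(117,240),(193,157),(332,197),(268,292),(40,440),(248,523),(335,392)])/5+[440,220]
sd=np.array([(143,160),(303,112),(385,203),(220,260),(90,310),(200,458),(408,390)])/5+[360,280]
def model(v,sw):
    x,y,a=v
    q=np.array([(-1,1),(1,1),(1,-1),(-1,-1)])  # placeholder corner order clockwise
    hx,hy=(42,31); fx,fy=(52,46)
    if sw: hx,hy,fx,fy=hy,hx,fy,fx
    P=[(u*hx/1e3,w*hy/1e3,.1045) for u,w in q]+[(u*fx/1e3,w*fy/1e3,.006 if 0 else 0.003) for u,w in q[[0,3,2]]]
    P=np.array(P);c,S=np.cos(a),np.sin(a)
    return np.c_[c*P[:,0]-S*P[:,1]+x,S*P[:,0]+c*P[:,1]+y,P[:,2]]
for sw in (0,1):
  for a0 in (-1.5,-.8,0,.8,):
    f=lambda v:np.r_[(proj(o,s,model(v,sw))-sc).ravel(),(proj(o,d,model(v,sw))-sd).ravel()]
    r=least_squares(f,[.48,-.337,a0]);
    print(sw,a0,r.x.round(4),np.degrees(r.x[2]).round(1),np.sqrt(np.mean(r.fun**2)).round(2))
    
E
```

```text
0 -1.5 [ 0.4972 -0.3269 -0.1052] -6.0 0.85
0 -0.8 [ 0.4972 -0.3269 -0.1052] -6.0 0.85
0 0 [ 0.4972 -0.3269 -0.1052] -6.0 0.85
0 0.8 [ 0.4972 -0.3269 -0.1052] -6.0 0.85
1 -1.5 [ 0.4967 -0.3255 -0.1508] -8.6 3.67
1 -0.8 [ 0.4967 -0.3255 -0.1508] -8.6 3.67
1 0 [ 0.4967 -0.3255 -0.1508] -8.6 3.67
1 0.8 [ 0.4967 -0.3255 -0.1508] -8.6 3.67
```

move_arm([
  [-1,0,5,5,-7],
  [-1,0,10,10,-14],
  [-1,0,20,20,-21],
  [-1,0,20,20,-28],
  [-1,0,20,20,-35],
  [-1,0,20,20,-42],
  [-1,0,20,20,-49],
  [-1,0,20,20,-56],
])

```text
time: 2.02
position: [0.645, -0.02, 0.2475]
tool_rot: [0.205, 0.677, -0.205, 0.677]
ft_force: [-0.3, -0.8, 1.2]
grip_width: 0.0869
```

move_arm([
  [-1,0,0,0,-7],
  [-1,0,0,0,-14],
  [-1,0,0,0,-18],
  [-1,0,0,0,-18],
  [-1,0,0,0,-18],
])

```text
time: 2.43
position: [0.645, -0.02, 0.2475]
tool_rot: [0.099, 0.7, -0.099, 0.7]
ft_force: [-0.6, 0.6, -0.8]
grip_width: 0.0868
```

```bash

python3 - <<'E'
from h import *
o,w=shot('wrist','w1.png'); print(o['time'],o['position'],o['tool_rot'])
np.savez('w1.npz',pos=o['position'],q=o['tool_rot'])
R=Ro.from_quat(o['tool_rot']).as_matrix();print(R.round(3), np.degrees(np.arctan2(R[1,1],R[0,1])))
for n in ['stop','stand_seat','coaster','blotter']:
  print(n,[(round(r['p'],2),r['bbox']) for r in robot.regions_of(w,n)])
E
```

```text
2.4333 [ 0.64498413 -0.01995309  0.24753198] [ 0.09914284  0.70013585 -0.09908944  0.70011554]
[[-0.     0.278  0.961]
 [ 0.     0.961 -0.278]
 [-1.     0.    -0.   ]] 73.88447188774761
stop [(0.72, [217.7, 49.4, 347.4, 74.6])]
stand_seat [(0.82, [206.0, 49.9, 355.1, 273.9])]
coaster [(0.83, [563.1, 0.0, 638.0, 69.9]), (0.63, [427.4, 36.4, 520.6, 138.7])]
blotter []
```

View pics/w1.png

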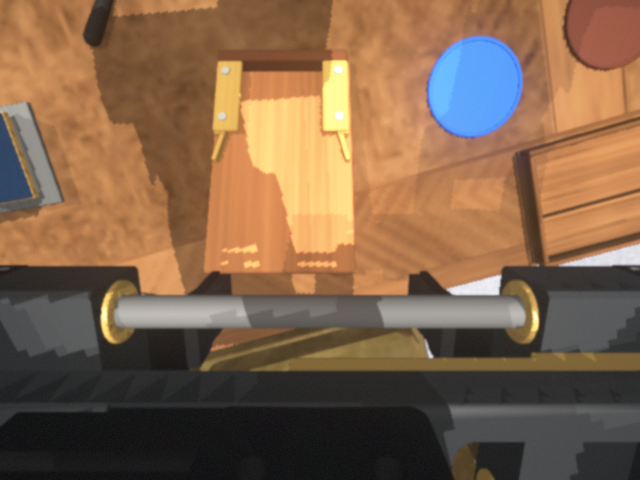

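```bash

python3 - <<'E'
from h import *
im=cv2.imread('pics/w1.png'); cv2.imwrite('pics/w1c.png',cv2.resize(im[40:170,195:365],None,fx=4.5,fy=4.5,interpolation=2))
im=cv2.imread('pics/w1.png'); cv2.imwrite('pics/w1d.png',cv2.resize(im[150:280,195:365],None,fx=4.5,fy=4.5,interpolation=2))
im=cv2.imread('pics/side0.png'); cv2.imwrite('pics/s1c.png',cv2.resize(im[210:300,315:415],None,fx=6,fy=6,interpolation=2))
im=cv2.imread('pics/scene0.png'); cv2.imwrite('pics/s2c.png',cv2.resize(im[185:275,320:420],None,fx=6,fy=6,interpolation=2))
E
```

```text
(no output)
```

View pics/w1c.png

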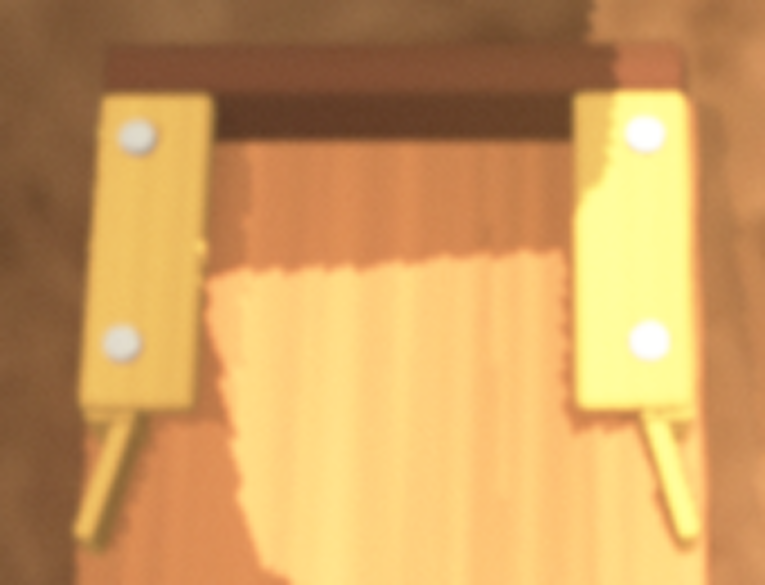

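View pics/w1d.png

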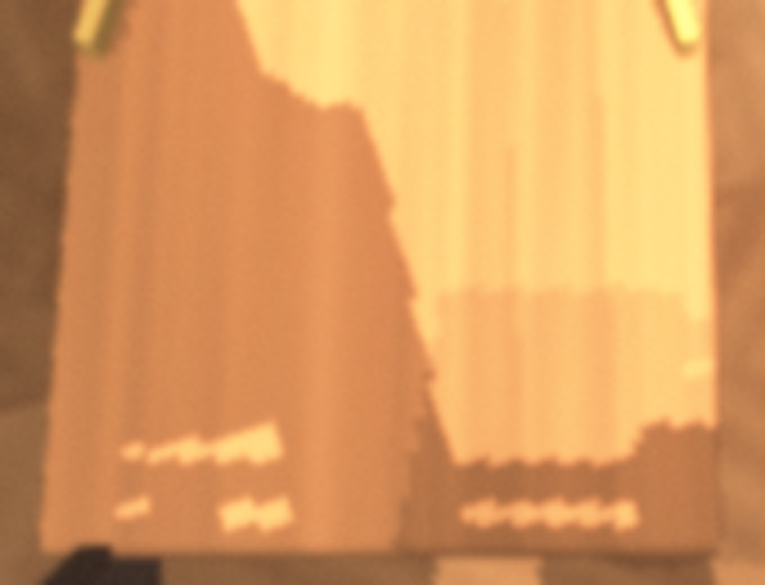

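View pics/s1c.png

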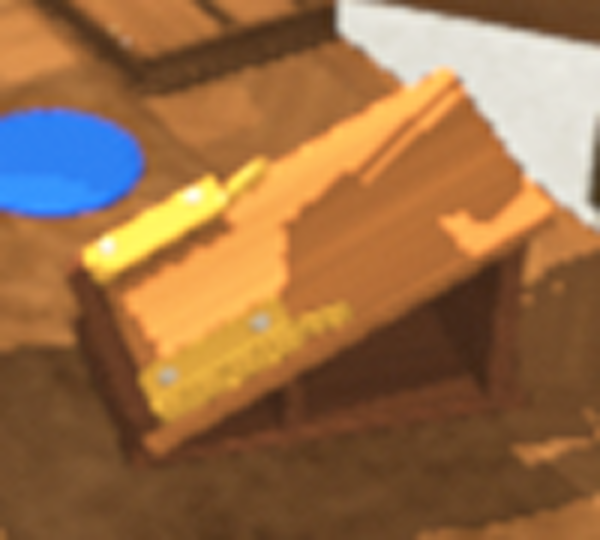

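View pics/s2c.png

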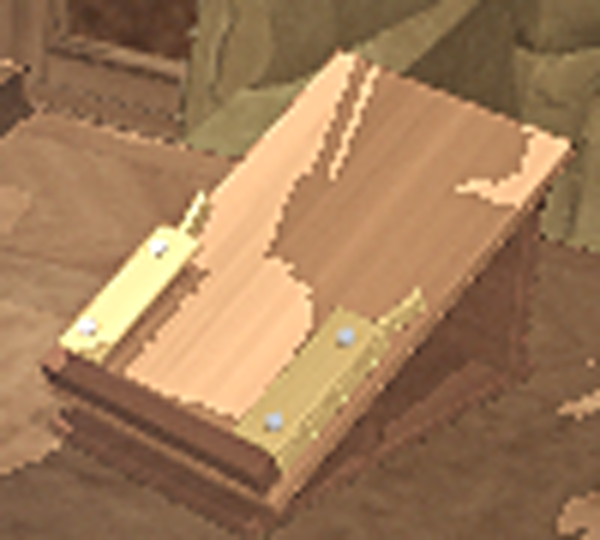

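```bash

cat > stand.py <<'E'
from h import *
def stand_R(a,th=28):
    return Ro.from_euler('z',a,degrees=True).as_matrix()@Ro.from_euler('y',-th,degrees=True).as_matrix()
E
python3 - <<'E'
from stand import *
from scipy.optimize import least_squares
z=np.load('w1.npz');ow={'position':z['pos'],'tool_rot':z['q']}
o,w=shot('wrist');o,s=shot('scene');o,d=shot('side')
c=lambda L,f,off:np.array(L)/f+off
Pw=np.array([(0,-36,16),(0,36,16),(70,-36,16),(70,36,16),(-12,-58.5,16),(-12,58.5,16),(190,-58.5,0),(190,58.5,0)])/1e3
Uw=np.r_[c([(213,92),(573,92),(192,408),(577,408),(104,45),(683,46)],4.5,[195,40]),c([(42,550),(715,552)],4.5,[195,150])]
Pd=np.array([(190,58.5,0),(190,-58.5,0)])/1e3; Ud=c([(447,70),(552,210)],6,[315,210])
Ps=Pd; Us=c([(343,50),(574,145)],6,[320,185])
def f(v,full=0,th=28):
    R=stand_R(v[3],th);t=v[:3]
    r=[proj(ow,w,Pw@R.T+t)-Uw,proj(o,d,Pd@R.T+t)-Ud,proj(o,s,Ps@R.T+t)-Us]
    return r if full else np.concatenate([x.ravel() for x in r])
r=least_squares(f,[.48,0,.04,-16],x_scale=[.01,.01,.01,1]);print(r.x.round(4),np.sqrt(np.mean(r.fun**2)))
for x in f(r.x,1): print(x.round(1).tolist())
r2=least_squares(lambda v:np.concatenate([x.ravel() for x in f(v,1)[:1]]),[.48,0,.04,-16],x_scale=[.01,.01,.01,1]);print('wrist only',r2.x.round(4))
# stop-foot line check x=0,z=0
R=stand_R(r.x[3]);print((proj(ow,w,R@[0,0,0]+r.x[:3])-[195,40])*4.5)
np.save('stand.npy',r.x)
# coaster
for p,nm,uv in ((s,'sc',(249.5,225)),(d,'sd',(294.5,218.5))): print(nm,ray(o,p,uv,.004))
E
```

```text
[ 5.0080e-01 -1.3800e-02  2.4400e-02 -1.6064e+01] 1.061344997414607
[[0.0, 0.5], [-0.1, 0.5], [0.4, -0.4], [-0.7, -0.4], [0.2, -0.2], [0.2, -0.5], [2.3, 0.6], [-3.4, 0.0]]
[[0.0, -0.8], [-1.0, -0.9]]
[[-0.1, -0.5], [-1.6, -1.5]]
wrist only [ 5.00900e-01 -1.36000e-02  2.58000e-02 -1.59885e+01]
[[400.73378301 150.86205946]]
sc [0.52960162 0.29985652 0.004     ]
sd [0.53562127 0.30048017 0.004     ]
```

move_arm([
  [-1,0,-20,2,-1],
  [-1,0,-60,5,-3],
  [-1,0,-100,10,-5],
  [-1,0,-140,15,-7],
  [-1,0,-180,20,-9],
  [-1,0,-220,25,-10],
  [-1,0,-260,30,-10],
  [-1,0,-300,32,-10],
])

```text
time: 3.5
position: [0.5929, -0.3192, 0.2477]
tool_rot: [0.037, 0.706, -0.037, 0.706]
ft_force: [1.0, 0.5, -0.1]
grip_width: 0.0869
```

move_arm([
  [-1,0,-20,0,0],
  [-1,0,-20,0,0],
  [-1,0,-20,0,0],
])

```text
time: 3.75
position: [0.5904, -0.3383, 0.2472]
tool_rot: [0.038, 0.706, -0.038, 0.706]
ft_force: [-0.1, 0.5, -0.2]
grip_width: 0.0869
```

```bash

python3 - <<'E'
from h import *
o,w=shot('wrist','w2.png'); print(o['time'],o['position'],o['ft_force'])
np.savez('w2.npz',pos=o['position'],q=o['tool_rot'])
R=Ro.from_quat(o['tool_rot']).as_matrix();print(np.degrees(np.arctan2(R[1,1],R[0,1])))
c,S=np.cos(-.1052),np.sin(-.1052)
P=np.array([(u*42,v*31,104.5) for u in(-1,1) for v in(-1,1)]+[(u*52,v*46,6) for u in(-1,1) for v in(-1,1)])/1e3
X=np.c_[c*P[:,0]-S*P[:,1]+.4972,S*P[:,0]+c*P[:,1]-.3269,P[:,2]]
uv=proj(o,w,X);print(uv.round(1).tolist())
im=cv2.imread('pics/w2.png')
for u in uv: cv2.drawMarker(im,tuple(int(round(k)) for k in u),(0,255,0),0,10,1)
cv2.imwrite('pics/w2m.png',im)
E
```

```text
3.75 [ 0.59044165 -0.3382937   0.24720273] [-0.0503834   0.48898665 -0.20441122]
83.83392369082813
[[279.3, 55.2], [364.7, 55.0], [282.5, 173.0], [361.6, 172.9], [274.7, 71.6], [367.5, 71.4], [278.0, 178.0], [364.5, 177.8]]
```

View pics/w2m.png

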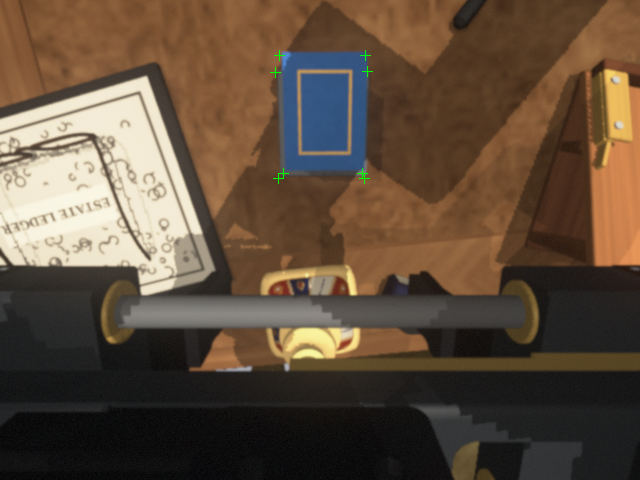

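```bash

python3 - <<'E'
from h import *
o,s=shot('scene');o,d=shot('side')
print(ray(o,s,(518,275),0),ray(o,d,(487,342),0),ray(o,d,(487,325),0))
z=np.load('w2.npz');ow={'position':z['pos'],'tool_rot':z['q']};o,w=shot('wrist','w3.png')
print(ray(ow,w,(310,268),0.03),ray(ow,w,(310,300),0.0),ray(ow,w,(400,280),0.05))
E
```

```text
[ 0.65804563 -0.38093231  0.        ] [ 0.6715422  -0.39537929  0.        ] [ 0.71295362 -0.35616813  0.        ]
[ 0.63975066 -0.35415548  0.03      ] [ 0.68878156 -0.36048686  0.        ] [ 0.65570816 -0.26398742  0.05      ]
```

move_arm([
  [-1,0,0,-30,0],
  [-1,10,1,-65,0],
  [-1,40,2,-94,0],
  [-1,80,2,-94,0],
  [-1,115,2,-94,0],
  [-1,145,2,-94,0],
  [-1,161,2,-94,0],
  [-1,161,2,-94,0],
])

```text
time: 4.62
position: [0.4961, -0.3219, 0.083]
tool_rot: [0.038, 0.708, -0.034, 0.704]
ft_force: [-0.3, -0.2, -0.8]
grip_width: 0.0873
```

move_arm([
  [1,0,0,0,0],
  [1,0,0,0,0],
  [1,0,0,0,0],
  [1,0,0,0,0],
  [1,0,0,0,0],
], newtons=20)

```text
time: 5.03
position: [0.4984, -0.3252, 0.088]
tool_rot: [0.037, 0.705, -0.037, 0.707]
ft_force: [1.2, -0.3, 5.0]
grip_width: 0.0622
```

```bash

python3 - <<'E'
from h import *
o,s=shot('side','sd2.png');print(o['position'],o['ft_force'],o['grip_width'])
im=s['image'][220:400,330:530];cv2.imwrite('pics/sd2c.png',cv2.cvtColor(cv2.resize(im,None,fx=3,fy=3,interpolation=2),cv2.COLOR_RGB2BGR))
E
```

```text
[ 0.49837417 -0.32522694  0.08799204] [ 1.19842836 -0.34286486  4.96598783] 0.06221745805438749
```

View pics/sd2c.png

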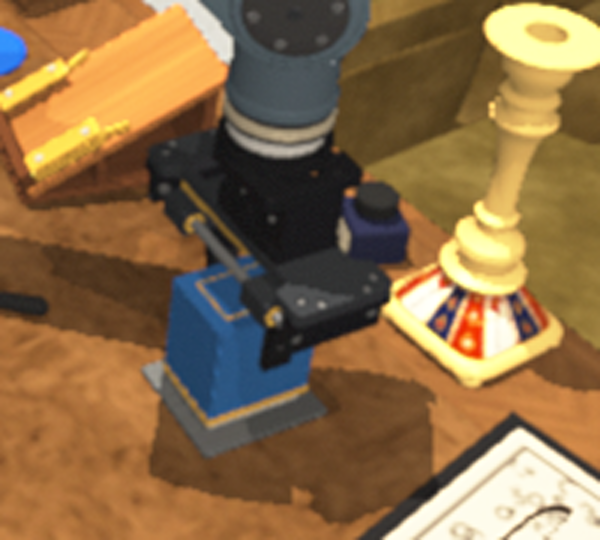

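move_arm([
  [1,0,0,0,0],
  [1,-10,0,0,0],
  [1,-35,0,0,0],
  [1,-70,0,0,0],
  [1,-105,10,5,0],
  [1,-135,35,12,1],
  [1,-145,70,22,3],
  [1,-145,105,32,5],
], newtons=25)

```text
time: 5.75
position: [0.542, -0.2251, 0.2355]
tool_rot: [0.068, 0.701, -0.071, 0.706]
ft_force: [0.1, 0.8, -5.3]
grip_width: 0.0614
```

move_arm([
  [1,0,35,10,1],
  [1,0,70,20,3],
  [1,0,105,30,5],
  [1,0,135,38,5],
  [1,0,160,45,5],
  [1,0,180,49,5],
  [1,0,185,49,5],
  [1,0,185,49,5],
])

```text
time: 6.42
position: [0.6231, -0.0501, 0.2308]
tool_rot: [0.097, 0.701, -0.097, 0.699]
ft_force: [-0.5, -0.6, -5.0]
grip_width: 0.062
```

```bash

python3 - <<'E'
from h import *
o,s=shot('side','sd3.png');print(o['time'],o['position'],o['ft_force'],o['grip_width'])
R=Ro.from_quat(o['tool_rot']).as_matrix();print(np.degrees(np.arctan2(R[1,1],R[0,1])),R.round(3))
im=s['image'][100:300,270:490];cv2.imwrite('pics/sd3c.png',cv2.cvtColor(cv2.resize(im,None,fx=3,fy=3,interpolation=2),cv2.COLOR_RGB2BGR))
E
```

```text
6.4167 [ 0.62309517 -0.05010637  0.23078224] [-0.53285581 -0.62070447 -4.95387004] 0.06204410902520546
74.16513148129725 [[-0.003  0.273  0.962]
 [ 0.     0.962 -0.273]
 [-1.    -0.    -0.003]]
```

View pics/sd3c.png

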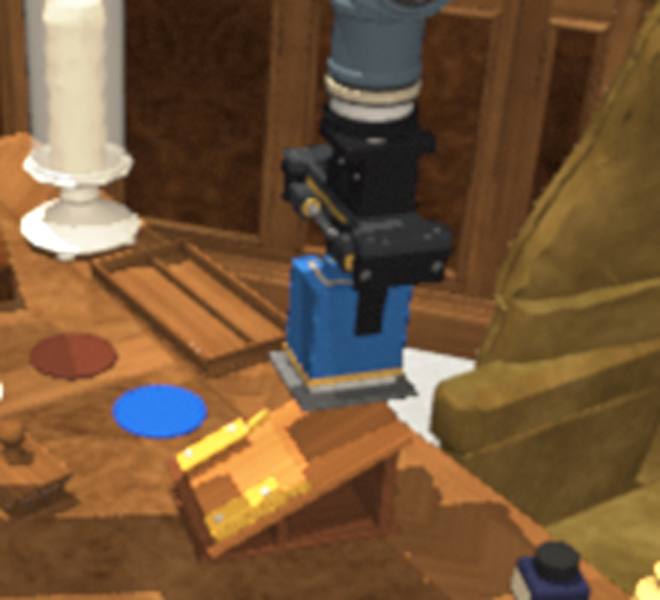

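move_arm([
  [1,6,1,-10,0],
  [1,16,1,-14,0],
  [1,23,1,-14,0],
  [1,23,1,-14,0],
  [1,25,1,-14,0],
  [1,25,1,-14,0],
])

```text
time: 6.97
position: [0.6111, -0.0481, 0.2065]
tool_rot: [0.099, 0.7, -0.099, 0.7]
ft_force: [-0.6, -0.3, -5.7]
grip_width: 0.0618
```

move_arm([
  [1,1,0,0,0],
  [1,2,0,0,0],
  [1,3,0,0,0],
  [1,3,0,0,0],
])

```text
time: 7.3
position: [0.6107, -0.0471, 0.2035]
tool_rot: [0.098, 0.7, -0.098, 0.7]
ft_force: [0.1, -0.9, -4.8]
grip_width: 0.062
```

move_arm([
  [1,1,1,0,0],
  [1,2,1,0,0],
  [1,3,1,0,0],
  [1,3,1,0,0],
])

```text
time: 7.63
position: [0.6108, -0.0459, 0.2014]
tool_rot: [0.098, 0.7, -0.098, 0.7]
ft_force: [-2.8, 1.3, 1.3]
grip_width: 0.0618
```

move_arm([
  [1,1,0,0,0],
  [1,2,0,0,0],
  [1,3,0,0,0],
  [1,3,0,0,0],
])

```text
time: 7.97
position: [0.6109, -0.0459, 0.2006]
tool_rot: [0.098, 0.7, -0.098, 0.701]
ft_force: [-6.2, 1.9, 13.8]
grip_width: 0.0619
```

move_arm([
  [1,-1,0,-3,0],
  [1,1,0,-6,0],
  [1,3,0,-8,0],
  [1,5,0,-10,0],
  [1,7,0,-12,0],
  [1,9,0,-14,0],
  [1,11,0,-16,0],
  [1,13,0,-18,0],
], newtons=15)

```text
time: 8.63
position: [0.5929, -0.0409, 0.1842]
tool_rot: [0.098, 0.701, -0.098, 0.7]
ft_force: [-3.9, 1.0, 4.0]
grip_width: 0.0622
```

```bash

python3 - <<'E'
from h import *
o,s=shot('side','sd4.png');print(o['time'],o['position'],o['ft_force'],o['grip_width'])
im=s['image'][150:300,300:450];cv2.imwrite('pics/sd4c.png',cv2.cvtColor(cv2.resize(im,None,fx=4,fy=4,interpolation=2),cv2.COLOR_RGB2BGR))
E
```

```text
8.6333 [ 0.59292122 -0.04092246  0.18417526] [-3.94520826  1.01397654  3.98647151] 0.062159706739843765
```

View pics/sd4c.png

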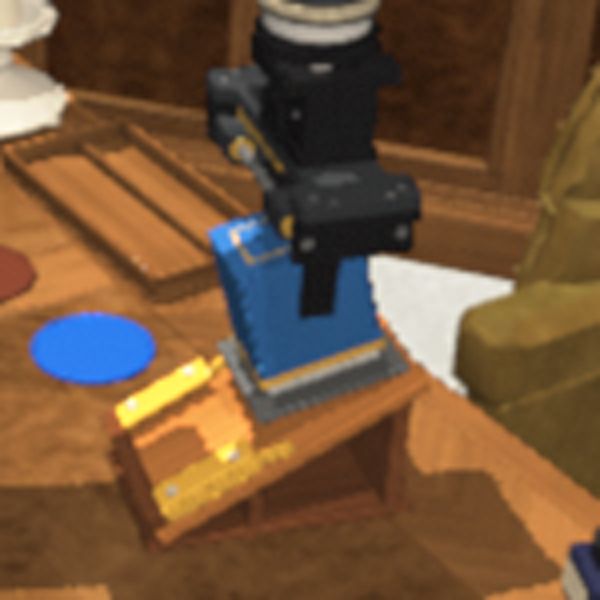

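move_arm([
  [1,2,0,-2,0],
  [1,5,0,-4,0],
  [1,7,0,-6,0],
  [1,9,0,-8,0],
  [1,12,0,-10,0],
  [1,14,0,-12,0],
  [1,16,0,-13,0],
  [1,18,0,-14,0],
])

```text
time: 9.35
position: [0.5805, -0.0374, 0.1665]
tool_rot: [0.098, 0.7, -0.098, 0.7]
ft_force: [-3.0, 2.8, 17.3]
grip_width: 0.0615
```

```bash
cat > ck.py <<'E'
from stand import *
import sys
v=np.load('stand.npy');R=stand_R(v[3]);seat=v[:3]
o,s=shot('side',sys.argv[1]+'.png');p=o['position'];g=p+Ro.from_quat(o['tool_rot']).as_matrix()@[.006,0,0]
print(o['time'],p.round(4),'F',o['ft_force'].round(1),'Fs',(R.T@o['ft_force']).round(1),'w',round(o['grip_width'],4),'grasp in seat mm',((g-seat)@R*1e3).round(1))
im=s['image'][150:300,300:450];cv2.imwrite('pics/'+sys.argv[1]+'c.png',cv2.cvtColor(cv2.resize(im,None,fx=4,fy=4,interpolation=2),cv2.COLOR_RGB2BGR))
E
python3 ck.py sd5
```

```text
9.35 [ 0.5805 -0.0374  0.1665] F [-3.   2.8 17.3] Fs [ 4.9  1.9 17. ] w 0.0615 grasp in seat mm [137.2  -0.6  81.2]
```

View pics/sd5c.png

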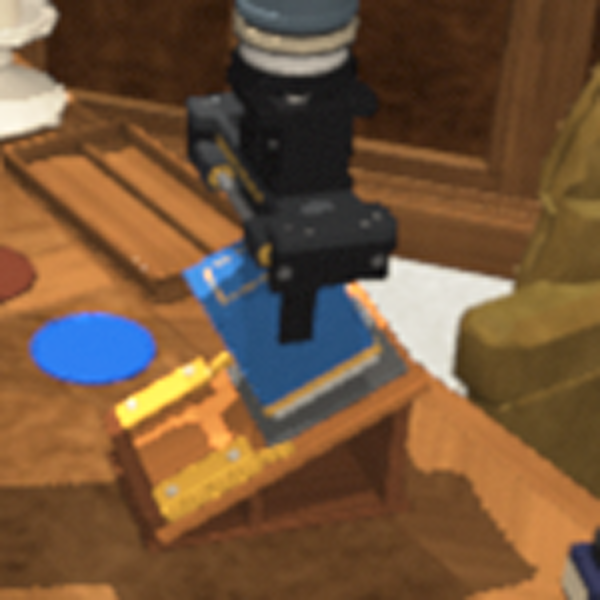

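move_arm([
  [1,-1,0.5,0,0],
  [1,1.3,0.5,-4.4,0],
  [1,3.7,0.5,-8.8,0],
  [1,6,0.5,-13.2,0],
  [1,8.4,0.5,-17.7,0],
  [1,10.7,0.5,-22.1,0],
  [1,13.1,0.5,-26.5,0],
  [1,13.1,0.5,-26.5,0],
])

```text
time: 10.07
position: [0.5529, -0.0289, 0.1526]
tool_rot: [0.098, 0.701, -0.098, 0.699]
ft_force: [-0.9, 0.3, -5.0]
grip_width: 0.0615
```

```bash
python3 ck.py sd6
```

```text
10.0667 [ 0.5529 -0.0289  0.1526] F [-0.9  0.3 -5. ] Fs [-3.2  0.  -4. ] w 0.0615 grasp in seat mm [ 1.052e+02 -1.000e-01  8.250e+01]
```

View pics/sd6c.png

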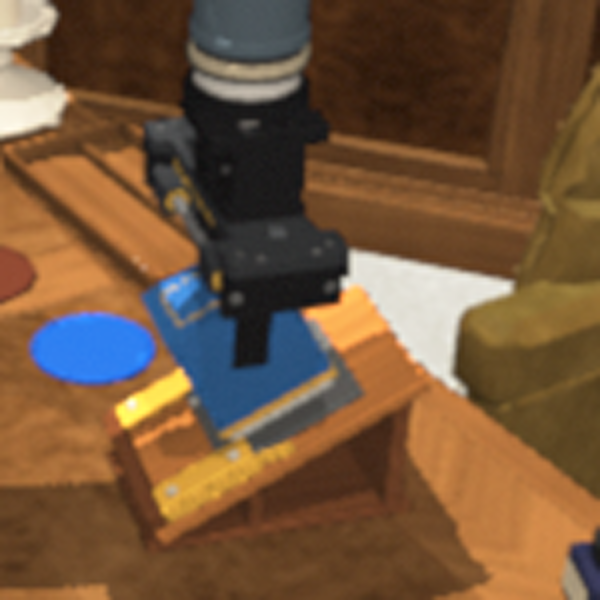

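move_arm([
  [1,2.5,0,-4,0],
  [1,5.2,0,-9,0],
  [1,8,0,-14,0],
  [1,10.6,0,-19,0],
  [1,13.3,0,-24,0],
  [1,16,0,-29,0],
  [1,18.6,0,-34,0],
  [1,18.6,0,-34,0],
])

```text
time: 10.78
position: [0.5201, -0.0195, 0.1341]
tool_rot: [0.099, 0.702, -0.098, 0.699]
ft_force: [-0.3, 0.2, -4.9]
grip_width: 0.0615
```

```bash
python3 ck.py sd7
```

```text
10.7833 [ 0.5201 -0.0195  0.1341] F [-0.3  0.2 -4.9] Fs [-2.6  0.1 -4.1] w 0.0615 grasp in seat mm [66.3 -0.1 82.1]
```

View pics/sd7c.png

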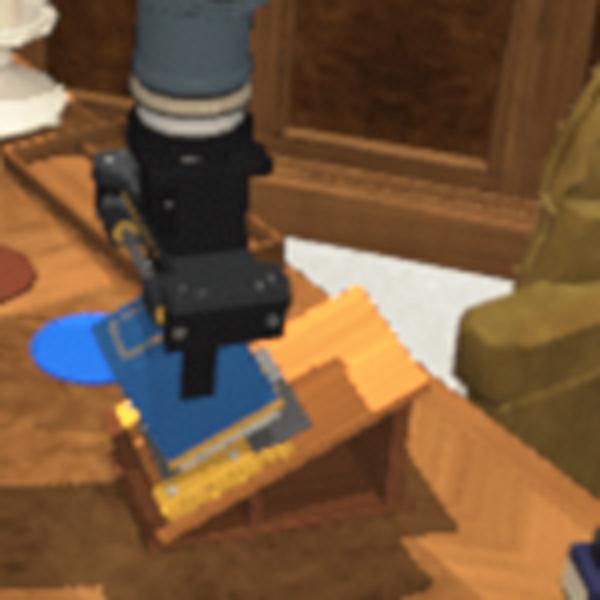

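move_arm([
  [1,1.4,0,-2,0],
  [1,2.8,0,-4.1,0],
  [1,4.2,0,-6.2,0],
  [1,5.6,0,-8.3,0],
  [1,5.6,0,-8.3,0],
  [1,5.6,0,-8.3,0],
])

```text
time: 11.33
position: [0.5148, -0.018, 0.1301]
tool_rot: [0.098, 0.7, -0.098, 0.701]
ft_force: [-0.6, -0.4, 5.4]
grip_width: 0.062
```

```bash
python3 ck.py sd8
```

```text
11.3333 [ 0.5148 -0.018   0.1301] F [-0.6 -0.4  5.4] Fs [ 2.1 -0.5  5. ] w 0.062 grasp in seat mm [59.6 -0.2 81.2]
```

move_arm([
  [1,0.5,0,-1.3,0],
  [1,1.2,0,-2.6,0],
  [1,1.9,0,-3.9,0],
  [1,1.9,0,-3.9,0],
])

```text
time: 11.72
position: [0.5125, -0.0173, 0.129]
tool_rot: [0.098, 0.698, -0.099, 0.702]
ft_force: [1.1, -0.7, 9.3]
grip_width: 0.0621
```

```bash
python3 ck.py sd9
```

```text
11.7167 [ 0.5125 -0.0173  0.129 ] F [ 1.1 -0.7  9.3] Fs [ 5.5 -0.4  7.6] w 0.0621 grasp in seat mm [57.1 -0.2 81.2]
```

move_arm([
  [1,0.5,0,-1.2,0],
  [1,1,0,-2.4,0],
  [1,1,0,-2.4,0],
  [1,1,0,-2.4,0],
])

```text
time: 12.1
position: [0.5121, -0.0172, 0.129]
tool_rot: [0.098, 0.697, -0.099, 0.704]
ft_force: [2.3, -0.4, 14.2]
grip_width: 0.0622
```

```bash
python3 ck.py sd10
```

```text
12.1 [ 0.5121 -0.0172  0.129 ] F [ 2.3 -0.4 14.2] Fs [ 8.7  0.2 11.5] w 0.0622 grasp in seat mm [56.7 -0.1 81.5]
```

View pics/sd10c.png

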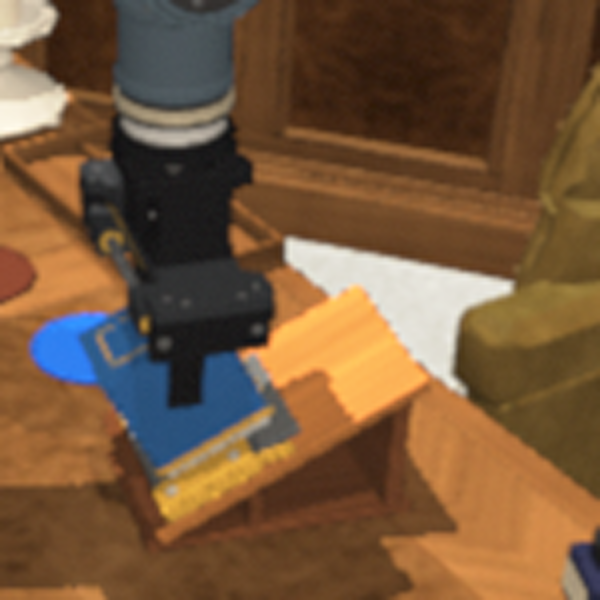

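```bash
python3 - <<'E'
from h import *
o,w=shot('wrist','w10.png');np.savez('w10.npz',pos=o['position'],q=o['tool_rot'])
o,s=shot('scene','sc10.png')
im=s['image'][180:290,310:430];cv2.imwrite('pics/sc10c.png',cv2.cvtColor(cv2.resize(im,None,fx=5,fy=5,interpolation=2),cv2.COLOR_RGB2BGR))
im=cv2.imread('pics/sd10.png')[220:300,315:415];cv2.imwrite('pics/sd10d.png',cv2.resize(im,None,fx=7,fy=7,interpolation=2))
E
```

```text
(no output)
```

View pics/w10.png

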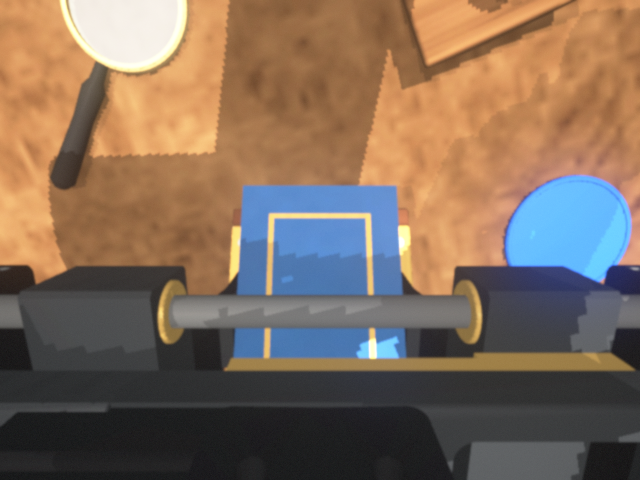

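View pics/sc10c.png

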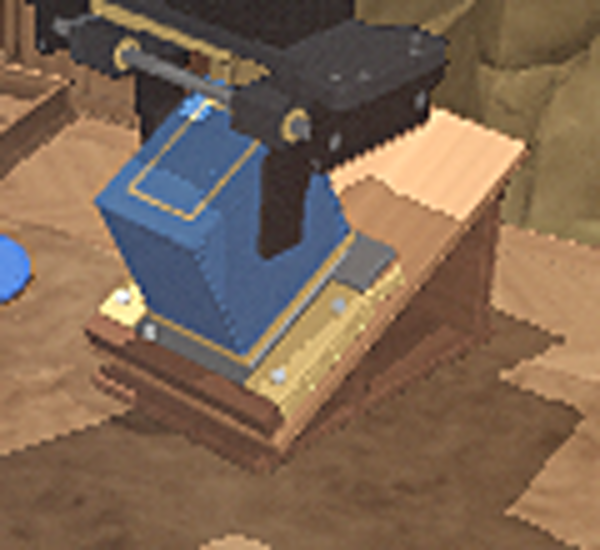

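View pics/sd10d.png

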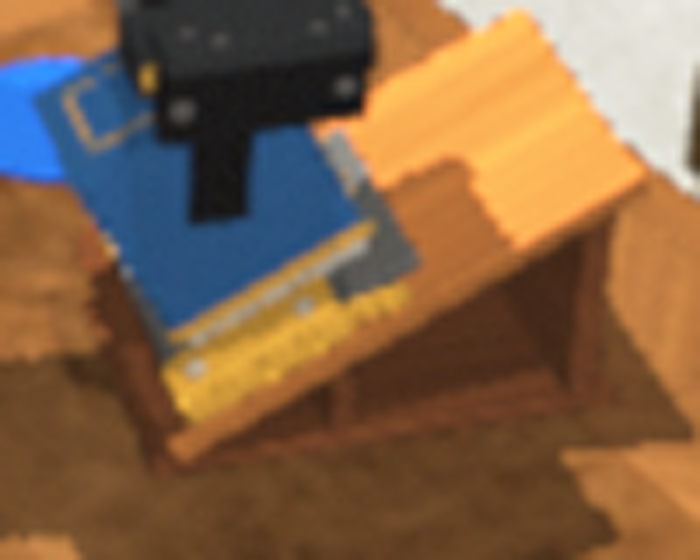

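```bash
python3 - <<'E'
from stand import *
v=np.load('stand.npy');R=stand_R(v[3])
o,s=shot('scene');o,d=shot('side');o,w=shot('wrist')
for x in (104,106,108,110):
    print(x,proj(o,d,R@[x/1e3,-.046,.006]+v[:3]).round(1),proj(o,s,R@[x/1e3,-.046,.006]+v[:3]).round(1))
# lid tilt from crown front edge in wrist: crown front (242,187),(396,187)
z=np.load('w10.npz');ow={'position':z['pos'],'tool_rot':z['q']}
for x in (52,54,56):
  for dt in (-4,0,4):
    Rt=R@Ro.from_euler('y',-dt,degrees=True).as_matrix()
    P=[v[:3]+R@[x/1e3,0,0]+Rt@[-.042,y,.1045] for y in(-.031,.031)]
    print(x,dt,proj(ow,w,np.array(P)).round(1).tolist())
cam=campose(ow,w)[1]
E
```

```text
104 [[374.2 256.6]] [[388.6 229.1]]
106 [[374.9 256.2]] [[389.1 228.5]]
108 [[375.6 255.8]] [[389.6 228. ]]
110 [[376.3 255.5]] [[390.1 227.4]]
52 -4 [[243.7, 203.5], [400.6, 203.7]]
52 0 [[246.0, 188.6], [398.1, 188.8]]
52 4 [[248.4, 175.5], [395.6, 175.7]]
54 -4 [[243.4, 208.3], [400.8, 208.5]]
54 0 [[245.7, 193.2], [398.4, 193.4]]
54 4 [[248.1, 179.9], [395.8, 180.1]]
56 -4 [[243.2, 213.2], [401.1, 213.4]]
56 0 [[245.5, 197.8], [398.6, 198.0]]
56 4 [[247.9, 184.3], [396.0, 184.6]]
```

move_arm([
  [1,0.2,0,-1,0],
  [1,0.4,0,-2,0],
  [1,0.5,0,-3,0],
  [1,0.5,0,-3,0],
  [1,0.5,0,-3,0],
  [1,0.5,0,-3,0],
], newtons=25)

```text
time: 12.9
position: [0.5114, -0.017, 0.129]
tool_rot: [0.098, 0.695, -0.099, 0.706]
ft_force: [3.9, -0.2, 14.6]
grip_width: 0.0618
```

```bash
python3 ck.py sd11
```

```text
12.9 [ 0.5114 -0.017   0.129 ] F [ 3.9 -0.2 14.6] Fs [10.2  0.9 11.1] w 0.0618 grasp in seat mm [56.  -0.1 81.8]
```

move_arm([
  [1,-0.7,0,-1,0],
  [1,-1,0,-2,0],
  [1,-1,0,-2.5,0],
  [1,-1,0,-2.5,0],
  [1,-1,0,-2.5,0],
  [1,-1,0,-2.5,0],
])

```text
time: 13.45
position: [0.5094, -0.0164, 0.1293]
tool_rot: [0.098, 0.695, -0.099, 0.706]
ft_force: [5.1, -0.9, 8.0]
grip_width: 0.062
```

```bash
python3 ck.py sd12;  python3 - <<'E'
from h import *
im=cv2.imread('pics/sd12.png')[220:300,315:415];cv2.imwrite('pics/sd12d.png',cv2.resize(im,None,fx=7,fy=7,interpolation=2))
E
```

```text
13.45 [ 0.5094 -0.0164  0.1293] F [ 5.1 -0.9  8. ] Fs [8.3 0.6 4.7] w 0.062 grasp in seat mm [54.4 -0.1 83.1]
```

View pics/sd12d.png

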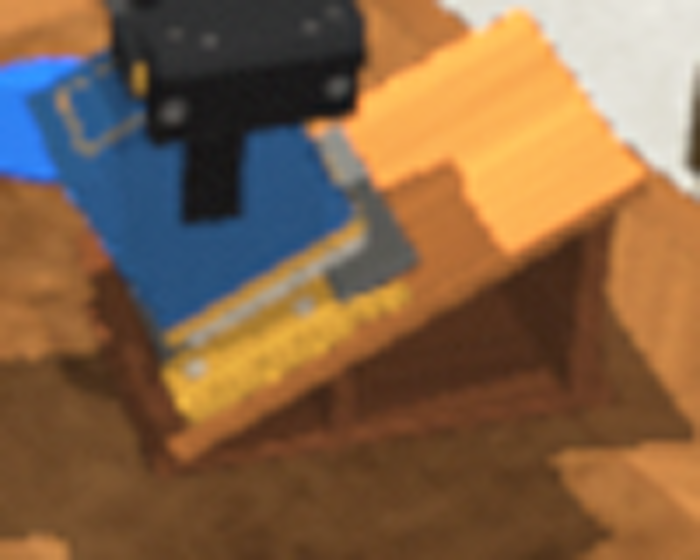

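move_arm([
  [1,-0.5,0,2,0],
  [1,-1,0,4,0],
  [1,-1,0,4,0],
  [1,-1,0,4,0],
  [1,-1,0,4,0],
], newtons=45)

```text
time: 13.92
position: [0.5102, -0.0166, 0.1292]
tool_rot: [0.098, 0.697, -0.099, 0.703]
ft_force: [4.1, -0.4, 6.9]
grip_width: 0.0616
```

```bash
python3 ck.py sd13
```

```text
13.9167 [ 0.5102 -0.0166  0.1292] F [ 4.1 -0.4  6.9] Fs [6.8 0.8 4.2] w 0.0616 grasp in seat mm [55.  -0.1 82.6]
```

move_arm([
  [1,-0.5,0,1.5,0],
  [1,-1,0,2.5,0],
  [1,-3,0,1.5,0],
  [1,-6,0,0,0],
  [1,-9,0,-1.5,0],
  [1,-12,0,-3,0],
  [1,-15,0,-4.5,0],
  [1,-15,0,-4.5,0],
])

```text
time: 14.63
position: [0.5037, -0.0151, 0.1421]
tool_rot: [0.098, 0.699, -0.099, 0.701]
ft_force: [6.7, -2.3, -5.6]
grip_width: 0.0618
```

```bash
python3 ck.py sd14
```

```text
14.6333 [ 0.5037 -0.0151  0.1421] F [ 6.7 -2.3 -5.6] Fs [ 3.6 -0.4 -8.2] w 0.0618 grasp in seat mm [55.2 -0.4 97.2]
```

View pics/sd14c.png

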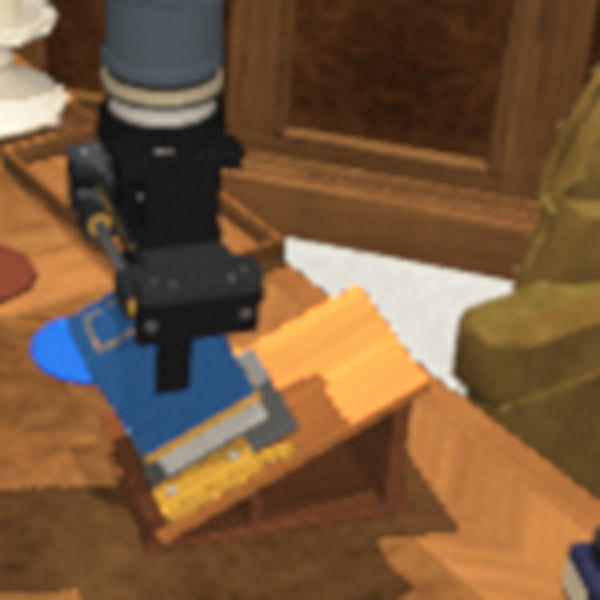

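move_arm([
  [1,-5.3,0,-2.6,0],
  [1,-10.6,0,-5.4,0],
  [1,-15.9,0,-8.2,0],
  [1,-21.2,0,-11,0],
  [1,-26.5,0,-13.8,0],
  [1,-31.8,0,-16.6,0],
  [1,-37.1,0,-19.4,0],
  [1,-42.4,0,-22.2,0],
])

```text
time: 15.35
position: [0.4817, -0.0088, 0.1838]
tool_rot: [0.098, 0.7, -0.099, 0.7]
ft_force: [7.5, -1.8, -11.9]
grip_width: 0.062
```

```bash
python3 ck.py sd15
```

```text
15.35 [ 0.4817 -0.0088  0.1838] F [  7.5  -1.8 -11.9] Fs [  1.2   0.3 -14.1] w 0.062 grasp in seat mm [ 54.5  -0.5 144.7]
```

View pics/sd15c.png

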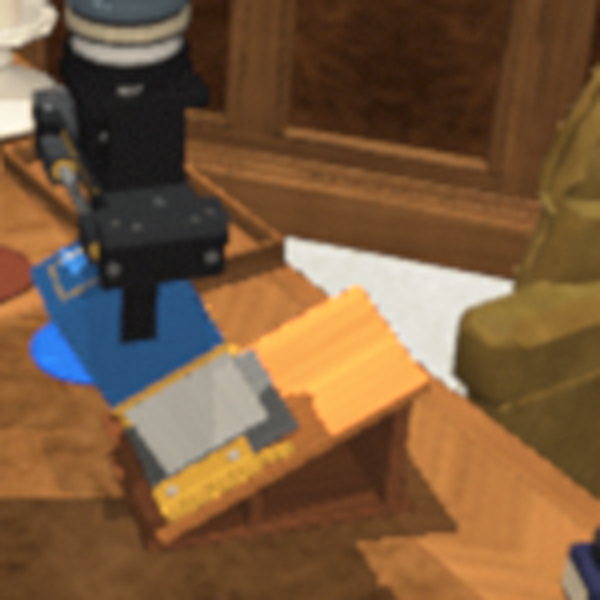

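move_arm([
  [1,-5.3,0,-2.8,0],
  [1,-10.6,0,-5.6,0],
  [1,-15.9,0,-8.5,0],
  [1,-21.2,0,-11.3,0],
  [1,-26.5,0,-14.1,0],
  [1,-31.8,0,-16.9,0],
  [1,-38.8,0,-20.7,0],
  [1,-45.9,0,-24.4,0],
])

```text
time: 16.07
position: [0.4563, -0.0012, 0.2315]
tool_rot: [0.098, 0.701, -0.098, 0.699]
ft_force: [0.5, 0.1, -2.0]
grip_width: 0.0617
```

```bash
python3 ck.py sd16
```

```text
16.0667 [ 0.4563 -0.0012  0.2315] F [ 0.5  0.1 -2. ] Fs [-0.6  0.2 -2. ] w 0.0617 grasp in seat mm [ 53.5  -0.2 199.3]
```

View pics/sd16.png

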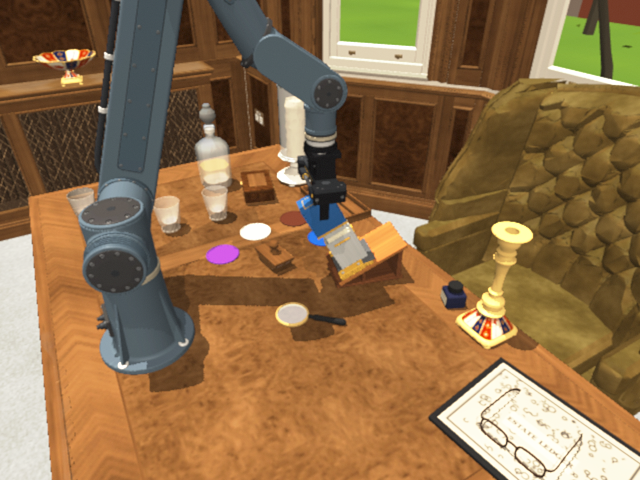

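```bash
python3 - <<'E'
from h import *
o,s=shot('scene','sc16.png');o,d=shot('side')
print(ray(o,s,(209,192),0),ray(o,d,(296,183),0),ray(o,d,(337,202),0.02),ray(o,s,(275,197),0.02))
print([ (round(r['p'],2),r['bbox']) for r in robot.regions_of(d,'coaster')],[ (round(r['p'],2),r['bbox']) for r in robot.regions_of(s,'coaster')])
E
```

```text
[ 6.44907779e-01  5.39624004e-01 -1.11022302e-16] [0.66024962 0.53128423 0.        ] [0.69784122 0.30124592 0.02      ] [0.68513773 0.32033452 0.02      ]
[(0.8, [240.9, 224.4, 268.8, 241.1]), (0.79, [207.3, 244.4, 240.6, 263.6]), (0.57, [276.9, 213.9, 308.9, 225.1]), (0.48, [306.1, 230.7, 326.0, 247.6])] [(0.85, [280.8, 225.2, 319.4, 245.2]), (0.65, [230.8, 216.4, 267.0, 233.6])]
```

move_arm([
  [1,-15,0,-6,0],
  [1,-35,0,-8,0],
  [1,-50,15,-6,0],
  [1,-58,45,4,0],
  [1,-58,80,18,0],
  [1,-58,120,30,0],
  [1,-58,160,42,0],
  [1,-58,200,55,0],
])

```text
time: 16.98
position: [0.5658, 0.1767, 0.2887]
tool_rot: [0.098, 0.701, -0.099, 0.7]
ft_force: [0.1, -1.2, -0.6]
grip_width: 0.0618
```

move_arm([
  [1,0,38,12,0],
  [1,0,70,22,0],
  [1,0,95,30,0],
  [1,0,108,35,0],
  [1,0,110,35,0],
  [1,0,110,35,0],
])

```text
time: 17.48
position: [0.6288, 0.2715, 0.2877]
tool_rot: [0.098, 0.701, -0.098, 0.7]
ft_force: [-0.1, 0.3, -2.0]
grip_width: 0.0618
```

```bash
python3 - <<'E'
from h import *
o,w=shot('wrist','w17.png');np.savez('w17.npz',pos=o['position'],q=o['tool_rot']);print(o['time'],o['position'],o['ft_force'])
print([ (round(r['p'],2),r['bbox'],ray(o,w,((r['bbox'][0]+r['bbox'][2])/2,(r['bbox'][1]+r['bbox'][3])/2),.004)) for r in robot.regions_of(w,'coaster')])
o,s=shot('side','sd17.png')
E
```

```text
17.4833 [0.62882117 0.27150632 0.28772812] [-0.07087472  0.27812525 -1.96515348]
[(0.65, [287.8, 80.3, 368.2, 166.5], array([0.53406862, 0.30763861, 0.004     ])), (0.62, [184.4, 139.6, 255.8, 224.2], array([0.5625186 , 0.16678381, 0.004     ]))]
```

View pics/w17.png

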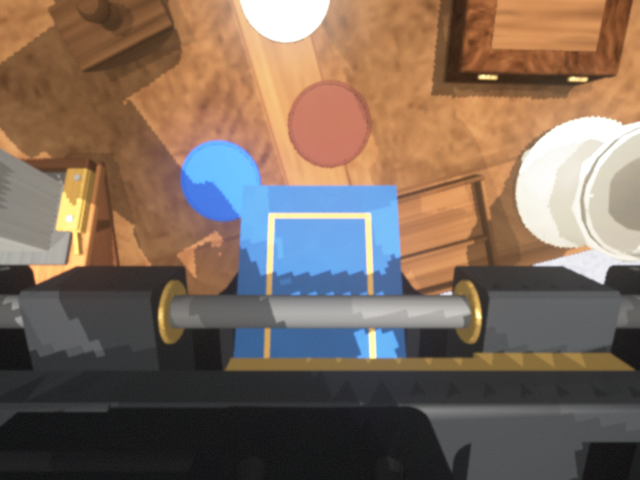

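View pics/sd17.png

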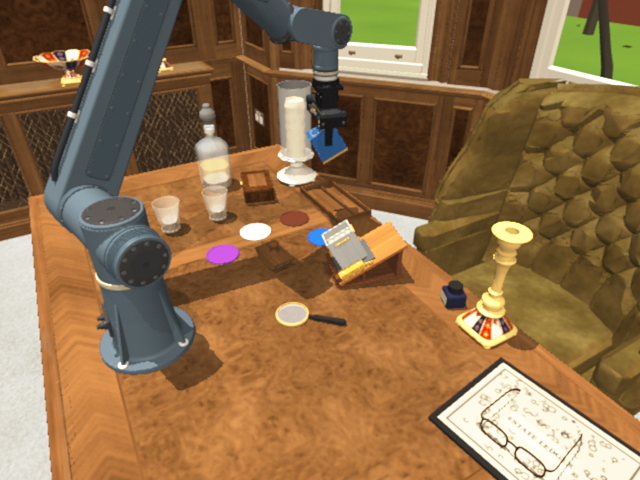

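```bash
python3 - <<'E'
from h import *
z=np.load('w17.npz');ow={'position':z['pos'],'tool_rot':z['q']}
o,w=shot('wrist');o,s=shot('scene');o,d=shot('side')
def seg(im,box):
    x0,y0,x1,y1=box;c=im[y0:y1,x0:x1].astype(int);r,g,b=c[...,0],c[...,1],c[...,2]
    hsv=cv2.cvtColor(im[y0:y1,x0:x1],cv2.COLOR_RGB2HSV).astype(int)
    m=((hsv[...,0]<8)|(hsv[...,0]>172))&(hsv[...,1]>90)&(hsv[...,2]>50)
    n,l,st,ce=cv2.connectedComponentsWithStats(m.astype(np.uint8))
    k=1+np.argmax(st[1:,4]);mm=(l==k).astype(np.uint8)
    cn=max(cv2.findContours(mm,0,1)[0],key=cv2.contourArea);e=cv2.fitEllipse(cv2.convexHull(cn))
    return (e[0][0]+x0,e[0][1]+y0),e[1],st[k]
im=cv2.cvtColor(cv2.imread('pics/w17.png'),cv2.COLOR_BGR2RGB)
for n,oo,p,i,b in (('w',ow,w,im,(275,70,385,182)),('sc',o,s,s['image'],(220,205,275,245)),('sd',o,d,d['image'],(272,205,315,232))):
    c,a,st=seg(i,b);print(n,np.round(c,1),np.round(a,1),st.tolist(),ray(oo,p,c,.004).round(4))
cv2.imwrite('pics/coast.png',cv2.resize(cv2.imread('pics/w17.png')[60:190,260:400],None,fx=4,fy=4))
E
```

```text
w [328.9 123.9] [80.3 84.5] [14, 12, 81, 85, 4674] [0.5349 0.3085 0.004 ]
sc [248.8 224.2] [16.3 34.3] [12, 11, 35, 17, 430] [0.5323 0.3043 0.004 ]
sd [294.  218.3] [13.2 26.3] [9, 7, 27, 14, 204] [0.5346 0.3023 0.004 ]
```

View pics/coast.png

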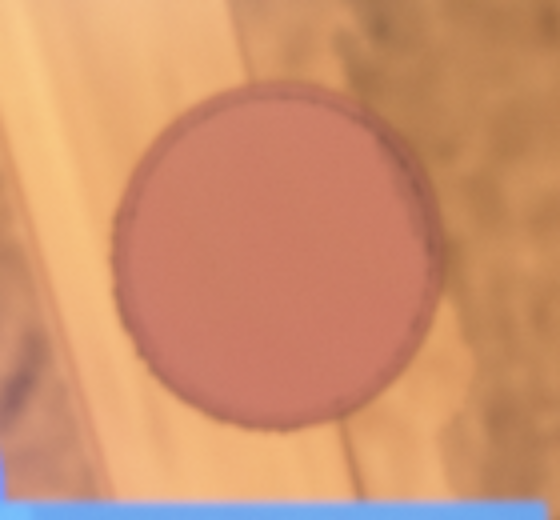

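move_arm([
  [1,0,2,-30,0],
  [1,15,4,-65,0],
  [1,45,8,-100,0],
  [1,80,8,-125,0],
  [1,115,8,-134,0],
  [1,145,8,-134,0],
  [1,165,8,-134,0],
  [1,175,8,-134,0],
])

```text
time: 18.45
position: [0.5007, 0.3147, 0.1118]
tool_rot: [0.098, 0.702, -0.099, 0.699]
ft_force: [-0.5, -0.1, -1.5]
grip_width: 0.0621
```

move_arm([
  [1,0,0,0,0],
  [1,0,0,0,0],
], newtons=15)

```text
time: 18.62
position: [0.5034, 0.3156, 0.1147]
tool_rot: [0.099, 0.7, -0.098, 0.7]
ft_force: [0.0, 1.0, -0.3]
grip_width: 0.0618
```

```bash
cat > ck2.py <<'E'
from h import *
import sys
o,s=shot('side',sys.argv[1]+'.png');p=o['position'];R=Ro.from_quat(o['tool_rot']).as_matrix();g=p+R@[.006,0,0]
C=np.array([.5348,.3070,0])
print(o['time'],p.round(4),'F',o['ft_force'].round(1),'w',round(o['grip_width'],4),'grasp rel C (tool y,z)',((g-C)@R*1e3).round(1)[1:])
im=s['image'][120:270,220:370];cv2.imwrite('pics/'+sys.argv[1]+'c.png',cv2.cvtColor(cv2.resize(im,None,fx=4,fy=4,interpolation=2),cv2.COLOR_RGB2BGR))
E
python3 ck2.py sd18
```

```text
18.6167 [0.5034 0.3156 0.1147] F [ 0.   1.  -0.3] w 0.0618 grasp rel C (tool y,z) [ -0.4 -32.4]
```

View pics/sd18c.png

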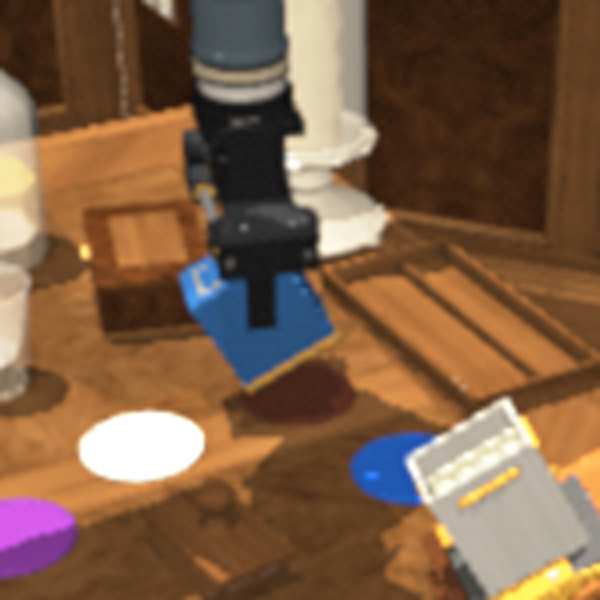

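move_arm([
  [1,8,0.5,-1,0],
  [1,14,0.5,-1,0],
  [1,18,0.5,-1,0],
  [1,21,0.5,-1,0],
  [1,22,0.5,-1,0],
  [1,22,0.5,-1,0],
])

```text
time: 19.17
position: [0.5016, 0.3164, 0.0918]
tool_rot: [0.098, 0.7, -0.099, 0.7]
ft_force: [0.3, -0.2, -0.9]
grip_width: 0.0619
```

move_arm([
  [1,1,0,0,0],
  [1,2,0,0,0],
  [1,3,0,0,0],
  [1,3,0,0,0],
])

```text
time: 19.5
position: [0.502, 0.3166, 0.0897]
tool_rot: [0.098, 0.7, -0.098, 0.7]
ft_force: [-1.5, 0.6, 1.8]
grip_width: 0.062
```

move_arm([
  [1,1,0,5,0],
  [1,2,0,10,0],
  [1,3.5,0,15,0],
  [1,5,0,19.5,0],
  [1,7,0,24,0],
  [1,9,0,28.5,0],
  [1,11.5,0,33,0],
  [1,11.5,0,33,0],
], newtons=10)

```text
time: 20.17
position: [0.5348, 0.3069, 0.077]
tool_rot: [0.099, 0.7, -0.099, 0.701]
ft_force: [1.0, -0.4, -1.8]
grip_width: 0.062
```

```bash
python3 ck2.py sd19
```

```text
20.1667 [0.5348 0.3069 0.077 ] F [ 1.  -0.4 -1.8] w 0.062 grasp rel C (tool y,z) [-0.1  0.1]
```

View pics/sd19c.png

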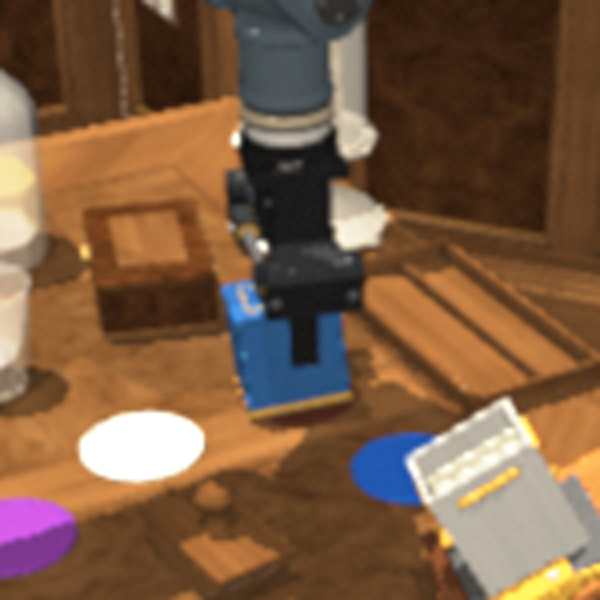

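move_arm([
  [1,0.5,0,1.5,0],
  [1,1,0,3,0],
  [1,2,0,3,0],
  [1,3,0,3,0],
  [1,3,0,3,0],
], newtons=6)

```text
time: 20.63
position: [0.5375, 0.3063, 0.0751]
tool_rot: [0.098, 0.699, -0.098, 0.701]
ft_force: [1.6, -1.9, 1.7]
grip_width: 0.0624
```

```bash
python3 ck2.py sd20; python3 - <<'E'
from h import *
o,w=shot('wrist','w20.png');np.savez('w20.npz',pos=o['position'],q=o['tool_rot'])
E
```

```text
20.6333 [0.5375 0.3063 0.0751] F [ 1.6 -1.9  1.7] w 0.0624 grasp rel C (tool y,z) [0.1 2.9]
```

View pics/sd20c.png

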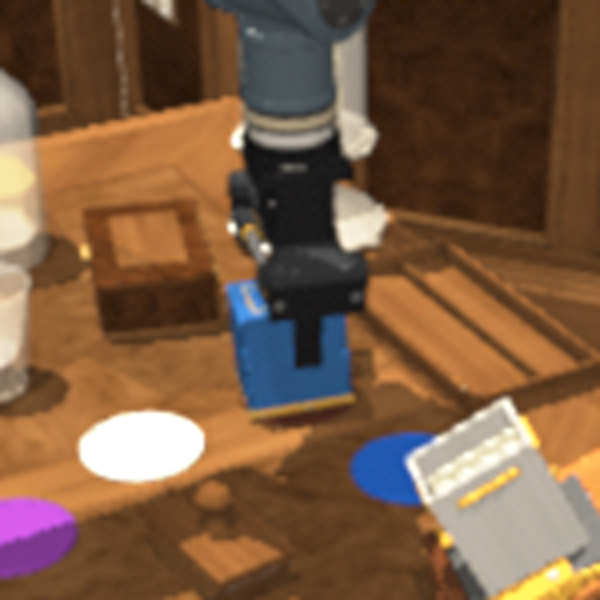

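View pics/w20.png

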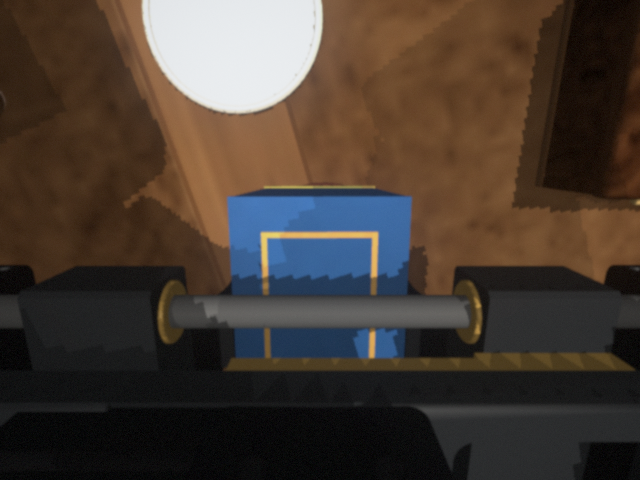

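```bash
python3 - <<'E'
from h import *
from scipy.optimize import least_squares
z=np.load('w20.npz');ow={'position':z['pos'],'tool_rot':z['q']};o,w=shot('wrist')
a=np.radians(-16.0)
U=np.array([(229,196.5),(411,196.5),(263,187.5),(377,187.5)])
def mod(v):
    x,y,t,zz=v;R=Ro.from_euler('z',a).as_matrix()@Ro.from_euler('y',-t,degrees=True).as_matrix()
    P=np.array([(-42,-31,90),(-42,31,90),(-42,-31,0),(-42,31,0)])/1e3
    return P@R.T+[x,y,zz]
r=least_squares(lambda v:(proj(ow,w,mod(np.r_[v,.004]))-U).ravel(),[.535,.307,0],x_scale=[.01,.01,1]);print(r.x,r.fun.round(1))
cs=[]
for th in (0,): 
    u=np.array([np.cos(a),np.sin(a),0])
    for C in ([.5348,.307,.004],[.5349,.3085,.004],[.534,.303,.004]): print(proj(ow,w,np.array(C)-.0475*u))
cv2.imwrite('pics/w20c.png',cv2.resize(cv2.imread('pics/w20.png')[165:225,210:430],None,fx=3.6,fy=3.6,interpolation=2))
E
```

```text
[0.53244786 0.30717553 3.00026355] [ 0.6  0.2 -0.2  0.3  4.5 -0.6 -5.2 -0.6]
[[320.46348274 181.65484168]]
[[322.97229884 181.10791356]]
[[313.52860123 182.22720432]]
```

View pics/w20c.png

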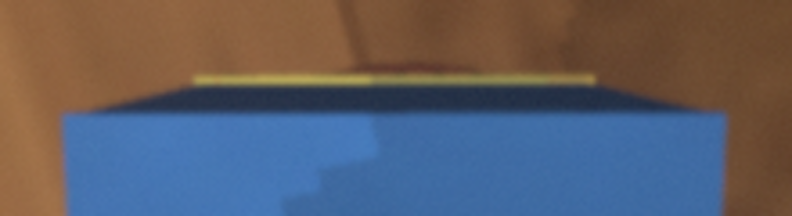

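move_arm([
  [1,-1,1.5,1.5,0],
  [1,-1,3,3,0],
  [1,1,3,3.5,0],
  [1,2,3,3.5,0],
  [1,3,3,3.5,0],
  [1,3,3,3.5,0],
], newtons=5)

```text
time: 21.28
position: [0.5417, 0.3087, 0.072]
tool_rot: [0.099, 0.699, -0.098, 0.701]
ft_force: [1.7, -1.0, 3.5]
grip_width: 0.0619
```

```bash
python3 ck2.py sd21; python3 - <<'E'
from h import *
o,w=shot('wrist','w21.png');np.savez('w21.npz',pos=o['position'],q=o['tool_rot'])
cv2.imwrite('pics/w21c.png',cv2.resize(cv2.imread('pics/w21.png')[165:225,210:430],None,fx=3.6,fy=3.6,interpolation=2))
E
```

```text
21.2833 [0.5417 0.3087 0.072 ] F [ 1.7 -1.   3.5] w 0.0619 grasp rel C (tool y,z) [3.6 6.4]
```

View pics/w21c.png

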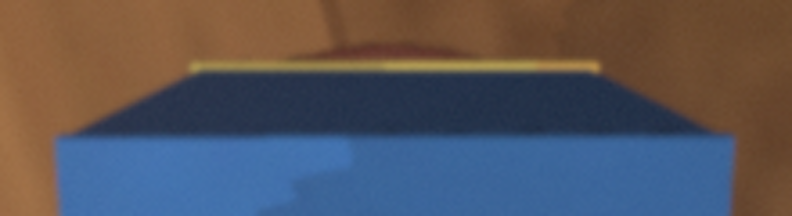

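View pics/sd21c.png

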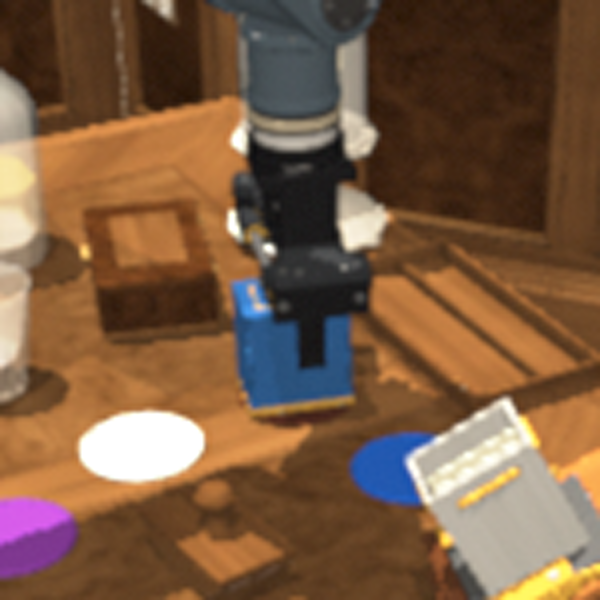

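move_arm([
  [1,-0.5,-0.5,1,0],
  [1,-0.5,-0.5,2.5,0],
  [1,0.5,-0.5,2.5,0],
  [1,0.5,-0.5,2.5,0],
], newtons=5)

```text
time: 21.72
position: [0.5413, 0.3075, 0.0711]
tool_rot: [0.098, 0.701, -0.099, 0.699]
ft_force: [-2.0, 0.5, 4.7]
grip_width: 0.0617
```

```bash
python3 ck2.py sd22; python3 - <<'E'
from h import *
o,w=shot('wrist','w22.png');np.savez('w22.npz',pos=o['position'],q=o['tool_rot'])
cv2.imwrite('pics/w22c.png',cv2.resize(cv2.imread('pics/w22.png')[165:225,210:430],None,fx=3.6,fy=3.6,interpolation=2))
E
```

```text
21.7167 [0.5413 0.3075 0.0711] F [-2.   0.5  4.7] w 0.0617 grasp rel C (tool y,z) [2.2 5.9]
```

View pics/w22c.png

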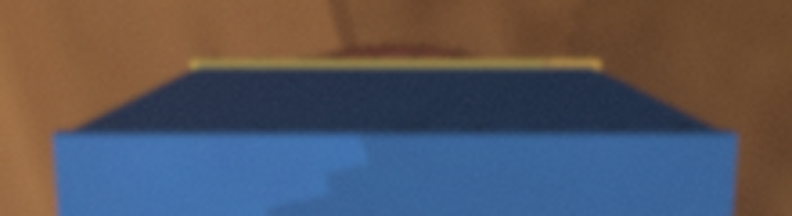

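move_arm([
  [1,0,0,0,0],
  [1,-3,0,0,0],
  [1,-5,0,1,0],
  [1,-5,0,3,0],
  [1,-5,0,4,0],
  [1,-5,0,4,0],
  [1,-2,0,4,0],
  [1,0,0,4,0],
], newtons=12)

```text
time: 22.48
position: [0.5469, 0.306, 0.071]
tool_rot: [0.098, 0.7, -0.098, 0.7]
ft_force: [-2.3, -1.6, 14.9]
grip_width: 0.0622
```

```bash
python3 ck2.py sd23; python3 - <<'E'
from h import *
o,w=shot('wrist','w23.png');np.savez('w23.npz',pos=o['position'],q=o['tool_rot'])
cv2.imwrite('pics/w23c.png',cv2.resize(cv2.imread('pics/w23.png')[165:225,210:430],None,fx=3.6,fy=3.6,interpolation=2))
E
```

```text
22.4833 [0.5469 0.306  0.071 ] F [-2.3 -1.6 14.9] w 0.0622 grasp rel C (tool y,z) [ 2.4 12. ]
```

View pics/w23c.png

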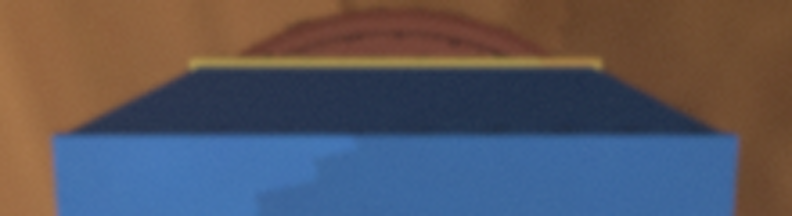

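move_arm([
  [1,-1.5,0,0,0],
  [0,-1.5,0,0,0],
  [-1,-1.5,0,0,0],
  [-1,-1.5,0,0,0],
  [-1,-1.5,0,0,0],
  [-1,-1.5,0,0,0],
  [-1,-1.5,0,0,0],
])

```text
time: 23.17
position: [0.5468, 0.3062, 0.0727]
tool_rot: [0.098, 0.7, -0.098, 0.7]
ft_force: [0.8, -0.3, 0.4]
grip_width: 0.0843
```

```bash
python3 ck2.py sd24; python3 - <<'E'
from h import *
o,w=shot('wrist','w24.png')
cv2.imwrite('pics/w24c.png',cv2.resize(cv2.imread('pics/w24.png')[165:225,210:430],None,fx=3.6,fy=3.6,interpolation=2))
E
```

```text
23.1667 [0.5468 0.3062 0.0727] F [ 0.8 -0.3  0.4] w 0.0843 grasp rel C (tool y,z) [ 2.6 11.7]
```

View pics/w24c.png

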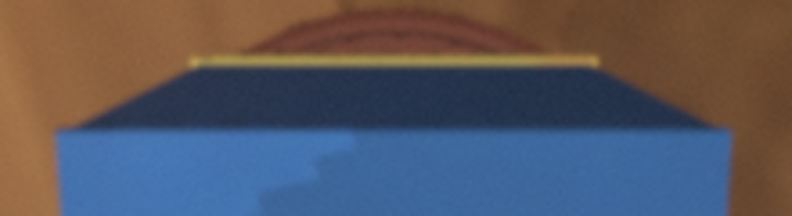

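Released cleanly, lid upright. Raise and back off, then view everything.

move_arm([
  [-1,-10,0,0,0],
  [-1,-30,0,0,0],
  [-1,-60,0,0,0],
  [-1,-95,0,0,0],
  [-1,-130,0,0,0],
  [-1,-150,0,20,0],
  [-1,-150,0,50,0],
  [-1,-150,0,75,0],
])

```text
time: 23.93
position: [0.6209, 0.2858, 0.2268]
tool_rot: [0.099, 0.698, -0.097, 0.703]
ft_force: [1.1, -0.0, -0.2]
grip_width: 0.0873
```

move_arm([
  [-1,0,0,10,0],
  [-1,0,0,10,0],
  [-1,0,0,10,0],
])

```text
time: 24.18
position: [0.6273, 0.2825, 0.222]
tool_rot: [0.098, 0.701, -0.099, 0.699]
ft_force: [-0.6, -0.5, -0.7]
grip_width: 0.0872
```

```bash
python3 - <<'E'
from h import *
o,w=shot('wrist','w25.png');print(o['time'],o['position'],o['ft_force']);o,d=shot('side','sd25.png');o,s=shot('scene','sc25.png')
cv2.imwrite('pics/sd25c.png',cv2.resize(cv2.imread('pics/sd25.png')[170:300,260:420],None,fx=4.5,fy=4.5,interpolation=2))
E
```

```text
24.1833 [0.62732405 0.2825233  0.22203593] [-0.59345974 -0.47845168 -0.66319112]
```

View pics/w25.png

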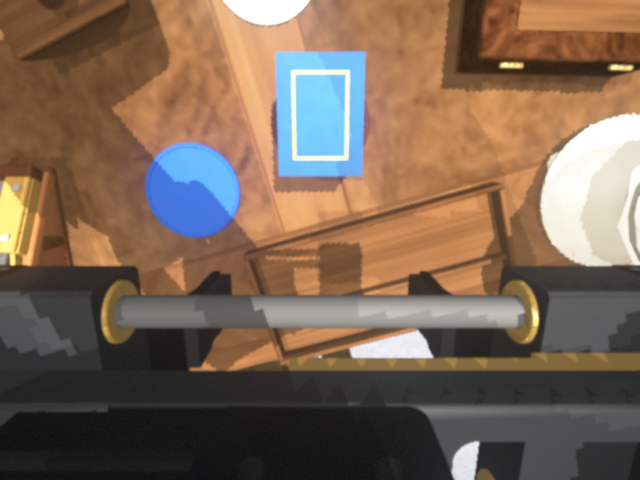

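View pics/sd25c.png

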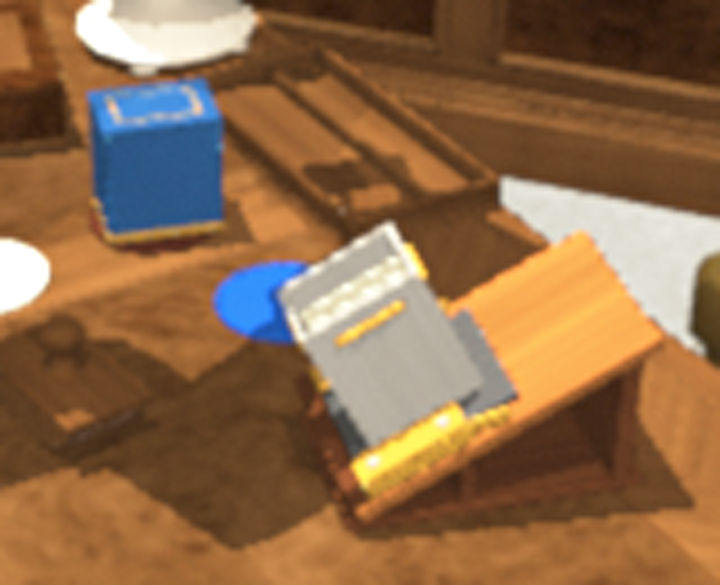

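View pics/sc25.png

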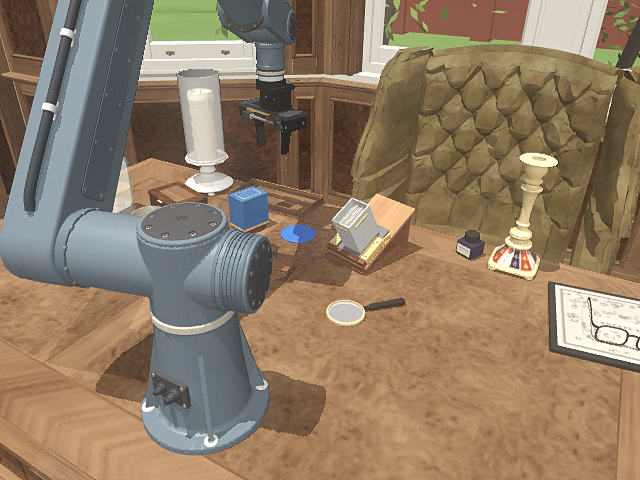

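```bash
python3 - <<'E'
from stand import *
v=np.load('stand.npy');R=stand_R(v[3])
o,s=shot('scene');o,d=shot('side');o,w=shot('wrist')
a=cv2.imread('pics/sc10.png')[215:275,322:402];b=cv2.imread('pics/sc25.png')[215:275,322:402]
cv2.imwrite('pics/cmp.png',np.vstack([cv2.resize(a,None,fx=5,fy=5,interpolation=2),cv2.resize(b,None,fx=5,fy=5,interpolation=2)])[:600])
a=cv2.imread('pics/sd12.png')[230:290,325:395];b=cv2.imread('pics/sd25.png')[230:290,325:395]
cv2.imwrite('pics/cmp2.png',np.hstack([cv2.resize(a,None,fx=5.6,fy=5.6,interpolation=2),cv2.resize(b,None,fx=5.6,fy=5.6,interpolation=2)]))
# coaster/lid in w25
im=cv2.imread('pics/w25.png');cv2.imwrite('pics/w25c.png',cv2.resize(im[40:190,255:385],None,fx=4,fy=4,interpolation=2))
E
```

```text
(no output)
```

View pics/cmp.png

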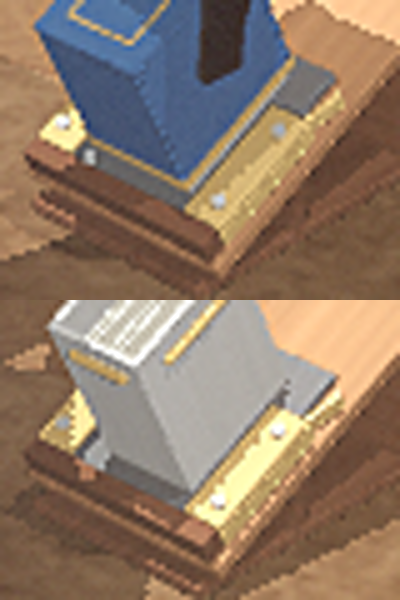

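View pics/cmp2.png

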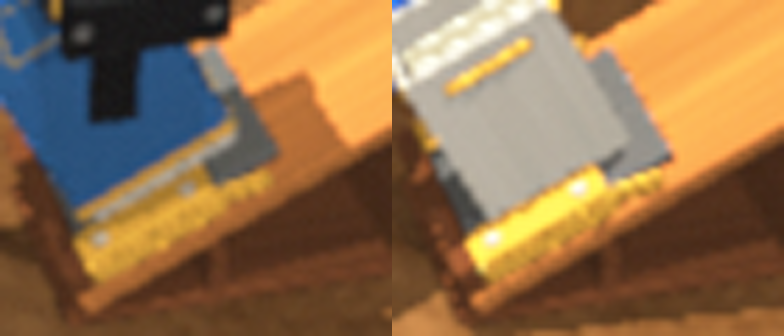

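View pics/w25c.png

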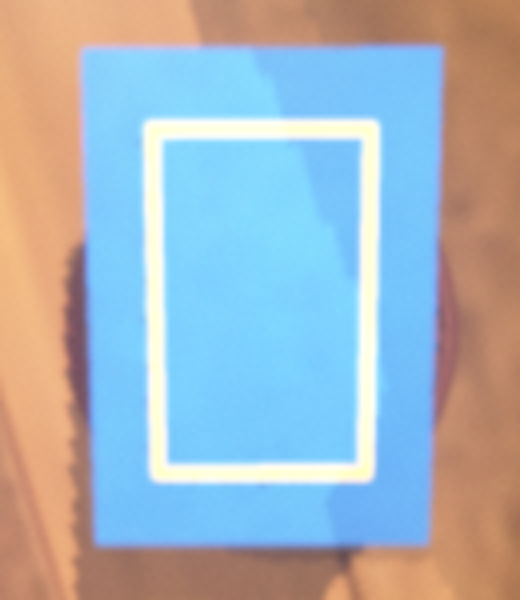

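move_arm([
  [-1,-15,-10,10,0],
  [-1,-25,-45,25,0],
  [-1,-25,-80,40,0],
  [-1,-25,-120,55,0],
  [-1,-25,-160,70,0],
  [-1,-25,-200,85,0],
  [-1,-25,-240,95,0],
  [-1,-25,-275,101,0],
])

```text
time: 25.15
position: [0.6497, -0.0115, 0.2478]
tool_rot: [0.098, 0.7, -0.098, 0.701]
ft_force: [0.3, 0.3, -0.1]
grip_width: 0.0871
```

move_arm([
  [-1,0,-11,0,0],
  [-1,0,-11,0,0],
  [-1,0,-11,0,0],
])

```text
time: 25.4
position: [0.6463, -0.0197, 0.2477]
tool_rot: [0.099, 0.7, -0.098, 0.7]
ft_force: [-0.8, 0.2, 0.1]
grip_width: 0.0869
```

```bash
python3 - <<'E'
from stand import *
o,w=shot('wrist','w26.png');print(o['time'],o['position']);np.savez('w26.npz',pos=o['position'],q=o['tool_rot'])
v=np.load('stand.npy');R=stand_R(v[3])
im=cv2.imread('pics/w26.png');f=4
x0,y0=195,90;c=cv2.resize(im[y0:y0+150,x0:x0+170],None,fx=f,fy=f,interpolation=2)
for P,col in [((104,-46,6),(0,255,0)),((104,46,6),(0,255,0)),((70,-36,16),(255,0,255)),((70,36,16),(255,0,255)),((190,0,0),(0,0,255)),((90,-27,6),(255,255,0)),((90,27,6),(255,255,0))]:
    u=proj(o,w,R@np.array(P)/1e3+v[:3])[0] if 0 else proj(o,w,(R@(np.array(P)/1e3)+v[:3]))[0]
    print(P,u.round(1));cv2.drawMarker(c,tuple(int(k) for k in ((u-[x0,y0]+.5)*f)),col,0,14,1)
cv2.imwrite('pics/w26c.png',c)
E
```

```text
25.4 [ 0.64632949 -0.01969879  0.24768615]
(104, -46, 6) [225.9 170.8]
(104, 46, 6) [333.3 170.8]
(70, -36, 16) [237.2 128.9]
(70, 36, 16) [321.7 128.9]
(190, 0, 0) [277.6 271.3]
(90, -27, 6) [248.9 155.9]
(90, 27, 6) [311.2 155.9]
```

View pics/w26.png

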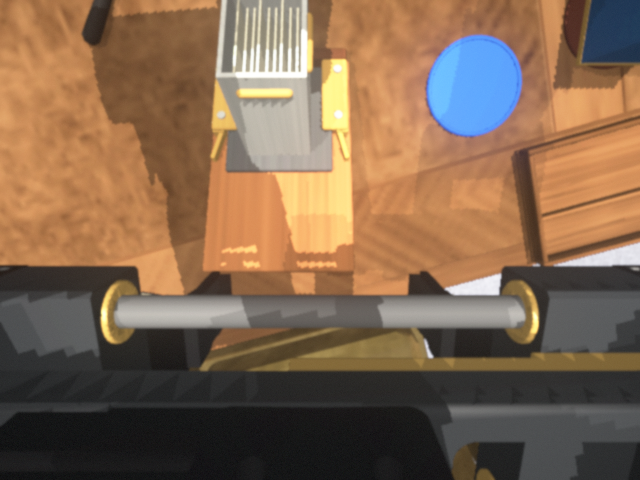

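View pics/w26c.png

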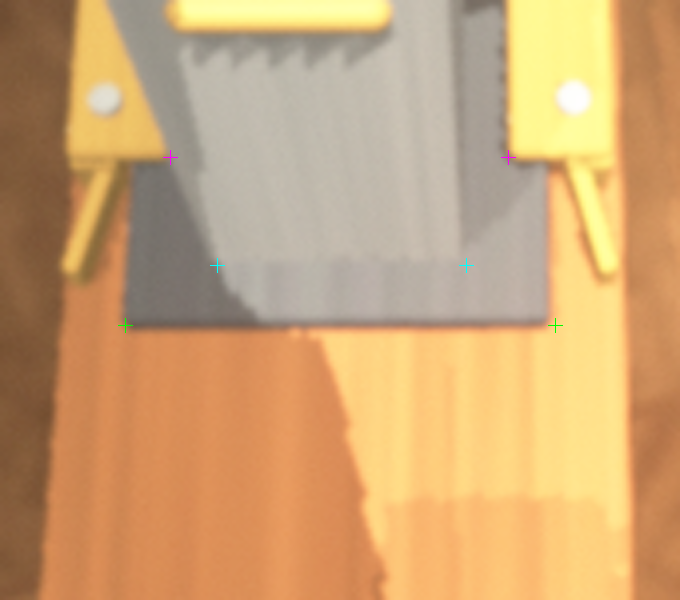

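```bash
python3 - <<'E'
from h import *
o=robot.get_obs();print(o['time'],o['ft_force'].round(1),np.abs(o['joint_velocities']).max());print(robot.hand_in())
E
```

```text
25.45 [ 0.6  0.3 -0.1] 0.026620060278582353
the job is handed in; nothing more can be done
None
```

The job is done and was handed in at 25.5 s of the 48 s allowed, with no verdict reported.

**What I did:**
- I carried the closed tin by the lid to the upper slope, tipped it flat there, and slid it under the rails.
- I pressed it against the stop with about 11–13 N. The foot stopped moving while the force rose.
- I drew the lid off square to the slope, with up to about 14 N at the wrist readings. I then tipped it upright and stood it mouth down on the dark-red coaster.

**What the last checks showed:**
- **Base:** in the final wrist picture, the upper edge of the foot plate is within about 1 mm of the home position.
- **Lid:** it stands upright, about 1–1.5 mm off the coaster's middle as I estimate it.
- **Robot and bystanders:** nothing touches the gripper. The ink bottle and magnifier are where they started in the last overview picture. The blotter shows no sign of being moved. The tumbler was hidden by the arm in that picture, but the arm never went near it.

**What disagreed or went wrong:**
- The cameras differed by 4–6 mm on the coaster's position, so I centred the lid by the rim showing past it. One sideways nudge stuck, and I had to lift the lid slightly and set it down again.
- While pressing, the grip point read about 4 mm further up the slope than expected. I put this down to slip in the grip, because the pictures showed the foot home.
- The side view alone could not rule out a 1–2 mm gap at the stop. I relied on the closer wrist picture and did not nudge the base again.

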